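Check the force gauge with its hanging weight

ROBOT

A 7-joint arm with a two-finger parallel gripper is mounted at the origin on a cart in front of the work surface, level with it; the furniture and walls round the work are solid. World frame = base frame: x ahead of the robot, y to its left, z up, the work surface at z = 0. Lengths are in m, angles in rad, forces in N, time in s.
With the tool pointing down it reaches from about 0.4 to 0.875 m from the base axis. Payload 6.5 kg.
Tool frame: the origin (TCP) lies at the very end of the fingers, on their centre line; the grasp point (between the pads) lies 19 mm behind it; z points along the fingers, y is the line along which they close (so a half turn about z gives the same grasp; the last joint's range is limited). The gripper opens to 88 mm and grips with 3 to 60 N. Pads are 18 mm wide; open, the fingers measure 123 mm over their backs; the gripper's body (75 mm by 187 mm) begins 45 mm behind the grasp point.
Start: joints at [-1.28, 0.536, -0.004, 1.538, 0.003, 1.067, -0.071], TCP at [0.227, 0.609, 0.239] pointing down, gripper open.
Joint ranges: [-2.7, 2.7], [-0.37, 2.16], [-1.27, 1.26], [0.24, 2.4], [-1.31, 4.45], [0.19, 1.91], [-2.76, 2.76]. Speed limits (rad/s): [2.39, 2.39, 3.14, 3.14, 3.14, 3.14, 3.14].

INTERFACE

Orientations are given as a 3x3 rotation matrix whose columns are the frame's x, y, z axes.
In Python, from bench import robot gives the robot as it stands. The module is installed in compiled form; this text tells all that it offers.
- The arm moves only by the tool drive_tool, never from a script. Its argument "targets" is a list of rows, each a list of 5 numbers: the closure, from -1 (fully open) to 1 (shut), then the shift along the tool's x, y, z normalised to -1 to 1, where 1 is 50 cm, then the turn about the tool's z normalised to -1 to 1, where 1 is 45 degrees. A call has 1 to 12 rows; each row is the pose to reach, as a shift and turn from the pose commanded when the call began, along the tool's axes at that moment; what a row does not reach only later rows make up. A row lasts 1/12 s, in which the tool goes at most 41.7 mm and 7.16 degrees, less where a joint would pass 70% of its speed; a pose out of reach is approached as far as the arm can. A call with a number of a shift or a turn outside -1 to 1 is refused whole. A call with a gripper value outside its range is refused whole. The fingers move at their own pace and stop on an object; "newtons" is the grip in N (left out, the last holds). Time passes only in rows, so rows that repeat a pose let the fingers close. It gives the time, the measured TCP pose, the force, the opening and the grip force at its end, in the units of the state.
- robot.sense(): the state, without advancing time (a new reading comes with each control period).
- robot.snapshot(name): name is "side" or "top"; returns a dict with "color" (384x512x3 uint8, red, green, blue), "z_map" (384x512 float32, m along the optical axis (not along the pixel's ray), 0 where there is no reading), "intrinsics" (3x3 intrinsics, pixels), "cam_to_world" (4x4, takes a point from camera to world coordinates). Camera axes: x right, y up, looking along -z (the intrinsics and any distortion apply to the point x, -y, -z); pixel columns grow to the right and rows downward; lengths in m; the calibration is good to about 2 mm. A picture is of the moment at which its call begins.
- robot.finish_job(): hands the job in; it is judged then, once.
Trained networks look in a picture, given as the dict that the camera call returned (one of the last four; its "shot" number tells which), for a name from the list of things; names that differ only in an ending like _2 or _b are one class to them, and where a whole thing is asked for, a point or a joint stands for the part that bears it (a point fixed in the world has none). Each returns a list of dicts, best first, with "p" (0 to 1); they miss things now and then, are a little off and sometimes report something else, mostly with a low value. They report only what shows in the picture. A call takes as long as a camera call. They do not tell look-alikes from the thing itself.
- robot.search_frame(picture, label): "point" ([x, y, z] in m, in the coordinates of the camera as it stood for that picture, good to about 4 mm: the middle of the surface that is visible of it).
- robot.pinpoint(picture, label): "point" ([x, y, z] in m, in the coordinates of the camera as it stood for that picture, good to about 4 mm: a listed point, or the origin of a listed thing).
The state is a dict: "t": time; "joint_positions": joint angles; "joint_vel": joint speeds; "tau": joint torques, N m; "tcp_pos": TCP position; "eef_rot": TCP orientation; "contact_force": force on the tool from outside, world axes, zero at the start; "wrist_torque": the same for the moment, N m; "finger_gap": finger opening in m; "finger_force": force on a finger pad.
Only numpy, scipy, OpenCV 4.12 (cv2) and the standard library are available. Lean on these libraries where they do the work, as an engineer would, in place of code of your own. Each camera call takes 0.05 s, during which the arm holds its last target. There are 200 camera calls.

TASK

Check the force gauge: with its hook still empty, press the yellow zero key, then lift the steel check weight out of the wooden block by its loop handle and stand it upright on the white bench top, letting go. Take it again by its round body so that the handle is free, hang it by the handle on the gauge's hook and lower it gently, never pulling the gauge far beyond the weight's own load. Leave it hanging free and still, with the two brass weights still in the block.

Things in the scene. Friction and masses are not known exactly. Their poses are not given: they have to be found in the camera images.
- check_weight: polished steel weight, 0.5 kg: upright cylinder, diameter 38 mm, 66 mm high, with a fixed loop handle of 8 mm rod on top. Origin at the centre of its underside. Loop in its y-z plane: legs at y = +-15 mm (38 mm wide outside, 22 inside), straight top bar along y centred 102 mm above the origin, 32 mm free under it. It starts in a bore of the block, body sunk below the mouth, only the handle out
- handle_bar (a point): centre of the top bar of the steel weight's handle, 102 mm above the underside; axes as the weight's
- weight_block: fixed block of light wood, 172 (x) x 66 (y) x 80 mm high, origin at the centre of its underside. Three bores along its x axis at x = -56, 0 and +56 mm, 40 mm in diameter and 70 mm deep, each holding a weight whose handle loop lies roughly along the row (the loop's normal roughly along the block's y)
- brass_weight_a: brass weight of the set, 38 mm in diameter and 60 mm high with the same steel loop handle (bar 96 mm above its underside, where its origin is); a bystander in the block
- brass_weight_b: the other brass weight, like the first
- gauge_stand: fixed force gauge on a stand. Origin: centre of the underside of the grey base plate, 170 (x) x 130 (y) x 18 mm; x points from hook to column. Column at x = 60, 383 mm high. Blue gauge head x -45 to -4, y -42 to 42, z 250 to 342 mm, round dial in front; the hook hangs below it at x = -30, y = 0. Key console at x -80 to 0, y 64 to 180, 30 mm high
- hook_seat (a point): point where the centre line of a bar hung in the hook rests; moves with the hook, 176 mm above the bench when empty; axes as the stand's. The hook is a J of 6 mm rod in the stand's x-z plane, open to -x (the robot): underside 10 mm below this point, top of its upturned tip 9 mm above it and 12 mm to -x, shank 10 mm to +x, gauge head's underside 74 mm above
- gauge_hook (a joint): how far the sprung hook is drawn down, in m: 0 empty, about 0.008 under the steel weight, 0.016 full scale; 600 N/m
- zero_key_top (a point): middle of the top of the round yellow zero key (24 mm across) on the console, facing up
- zero_key (a joint): travel of the zero key in m: 0 up, 0.005 fully down (4 N)
Not all that is in view belongs to the job. Leave any purple look-alike of the check_weight alone.

How it is judged:
On the way, in this order (a step that is already met when the one before it is completed fails the run):
1. the zero key is pressed down with the hook empty (value of joint zero_key above 0.0035 m and value of joint gauge_hook below 0.002 m), for 0.1 s.
2. the steel weight is lifted clear of the block (height (world z) of check_weight above 0.085 m), for 0.1 s.
3. the steel weight stands upright on the bench, let go (height (world z) of check_weight below 0.006 m and angle between check_weight's own z axis and vertical below 0.1 rad and contact force between check_weight and the fingers below 0.1 N and linear speed of check_weight below 0.03 m/s), for 0.2 s.
4. the steel weight is taken again by its body and lifted off the bench (height (world z) of check_weight above 0.03 m and z of the grasp point in the frame of check_weight below 0.07 m and contact force between check_weight and the fingers above 1 N), for 0.1 s.
At the end, for the whole second after the job is handed in: The steel weight hangs by its handle in the hook: the middle of the handle bar within 14 mm of the seat point, the hook drawn down 6 to 11 mm by the weight, the weight within 0.3 rad of upright and still (under 0.06 m/s and 0.8 rad/s); both brass weights down in bores of the block (distance between handle_bar and hook_seat below 0.014 m and value of joint gauge_hook between 0.006 and 0.011 m and angle between check_weight's own z axis and vertical below 0.3 rad and linear speed of check_weight below 0.06 m/s and angular speed of check_weight below 0.8 rad/s and horizontal distance between each of brass_weight_a, brass_weight_b and weight_block below 0.062 m and height (world z) of each of brass_weight_a, brass_weight_b below 0.02 m); the robot touches nothing.
It fails at once if the gauge is overloaded (hook drawn down past its full scale of 16 mm) (value of joint gauge_hook above 0.016 m).
It fails at once if a brass weight is pulled up out of its place (distance of any of brass_weight_a, brass_weight_b from where it was at the start of the episode above 0.03 m).
It also fails if it takes over 72 s, if anything falls off the work surface, if the arm or the gripper's body presses on something with over 40 N, if the wrist force passes 120 N, or if a joint passes its speed limit or range.

## Working session

There is one attempt and no reset: what is moved stays moved. The work goes in short steps, Python scripts to look and compute and a tool call to move; the robot and the scene stay as the last step left them, time stands still between calls to the robot, and variables do not carry over. Pictures are saved under pics/ and viewed, at most 10 in all, crops included, and the job is handed in when it is done.

Besides the shell and the picture viewer there is one more tool, called as name([rows], argument=value, ...), one row to a line, values as JSON. drive_tool: Moves the arm, as the interface text tells. Scaled input: -1 to 1 covers 50 cm each way for a shift and 45 degrees each way for a turn. Its arguments: {"type":"object","properties":{"targets":{"type":"array"},"newtons":{"type":"number"}},"required":["targets"]}

```bash
mkdir -p pics
cat > h.py <<'E'
import numpy as np, cv2
from bench import robot
def w(s,p):
    return (np.array(s["cam_to_world"])@np.r_[p,1])[:3]
def pix(s,P):
    c=np.linalg.inv(s["cam_to_world"])@np.r_[P,1]; q=np.array(s["intrinsics"])@np.array([c[0],-c[1],-c[2]]); return q[:2]/q[2]
def cloud(s):
    z=s["z_map"]; K=np.array(s["intrinsics"]); v,u=np.mgrid[:z.shape[0],:z.shape[1]]
    c=np.stack([(u-K[0,2])/K[0,0]*z,-(v-K[1,2])/K[1,1]*z,-z,np.ones_like(z)],-1)
    return (c@np.array(s["cam_to_world"]).T)[...,:3]
def find(s,l,f="pinpoint"):
    for d in getattr(robot,f)(s,l)[:3]:
        P=w(s,d["point"]); print(f,l,round(d["p"],2),P.round(4),pix(s,P).round(0))
def save(s,n): cv2.imwrite("pics/"+n,s["color"][...,::-1])
E
python3 - <<'E'
from h import *
print({k:np.round(v,3).tolist() for k,v in robot.sense().items()})
ims=[]
for n in("side","top"):
    s=robot.snapshot(n); ims.append(s["color"]); print(n)
    for l in("check_weight","handle_bar","weight_block","brass_weight_a","gauge_stand","hook_seat","zero_key_top"): find(s,l)
cv2.imwrite("pics/a.png",cv2.resize(np.hstack(ims),(800,300))[...,::-1])
for i,n in enumerate("ab"): cv2.imwrite(f"pics/f{n}.png",ims[i][...,::-1])
E
```

```text
{'t': 0.0, 'joint_positions': [-1.28, 0.537, -0.004, 1.539, 0.003, 1.067, -0.071], 'joint_vel': [0.001, 0.002, -0.002, -0.003, -0.001, 0.001, 0.0], 'tau': [0.001, -57.099, 0.992, -25.161, -0.056, 0.018, 0.0], 'tcp_pos': [0.227, 0.608, 0.238], 'eef_rot': [[-0.937, 0.349, -0.0], [0.349, 0.937, -0.002], [-0.0, -0.002, -1.0]], 'contact_force': [-0.101, -0.127, 0.164], 'wrist_torque': [-0.051, 0.086, -0.022], 'finger_force': 0.0, 'finger_gap': 0.088}
side
pinpoint check_weight 0.74 [ 0.5697  0.2524 -0.005 ] [232. 316.]
pinpoint check_weight 0.55 [0.4788 0.236  0.0117] [272. 303.]
pinpoint handle_bar 0.76 [0.4813 0.2363 0.1083] [272. 278.]
pinpoint handle_bar 0.73 [0.5684 0.2498 0.1012] [230. 287.]
pinpoint handle_bar 0.45 [0.4236 0.2347 0.0032] [297. 304.]
pinpoint weight_block 0.59 [0.4233 0.2333 0.0052] [297. 303.]
pinpoint brass_weight_a 0.5 [0.3695 0.2363 0.0079] [321. 302.]
pinpoint brass_weight_a 0.5 [0.4228 0.2322 0.0108] [297. 301.]
pinpoint gauge_stand 0.61 [ 0.6687 -0.2484  0.0012] [202. 175.]
pinpoint hook_seat 0.48 [ 0.6369 -0.2502  0.1773] [206. 127.]
pinpoint zero_key_top 0.38 [ 0.6135 -0.1081  0.0485] [216. 192.]
pinpoint zero_key_top 0.16 [0.4785 0.2319 0.0112] [272. 302.]
top
pinpoint check_weight 0.81 [ 0.5715  0.2602 -0.0007] [180. 194.]
pinpoint check_weight 0.63 [0.4802 0.2376 0.0105] [183. 224.]
pinpoint handle_bar 0.59 [0.4822 0.236  0.1132] [179. 216.]
pinpoint weight_block 0.58 [ 0.4271  0.2356 -0.0016] [183. 243.]
pinpoint weight_block 0.32 [ 0.6166 -0.1067  0.0544] [306. 182.]
pinpoint brass_weight_a 0.7 [0.4273 0.2395 0.0117] [181. 242.]
pinpoint brass_weight_a 0.57 [0.3677 0.2369 0.0119] [179. 263.]
pinpoint gauge_stand 0.84 [ 0.6691 -0.2486 -0.002 ] [352. 174.]
pinpoint hook_seat 0.6 [ 0.6434 -0.2512  0.18  ] [366. 163.]
pinpoint zero_key_top 0.62 [ 0.6201 -0.1033  0.0521] [305. 181.]
```

View pics/fa.png

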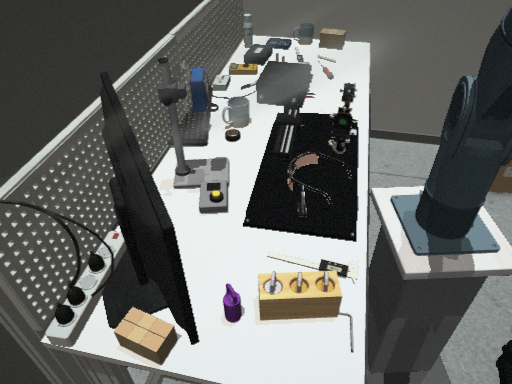

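View pics/fb.png

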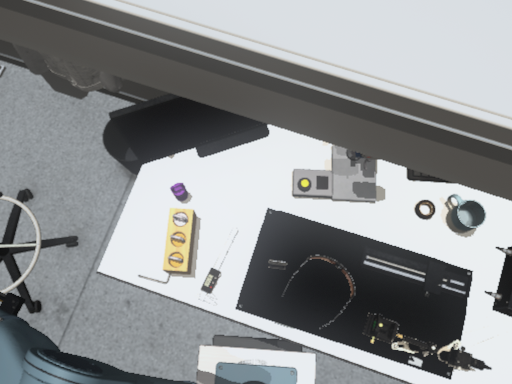

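The side view shows the wooden block at (300,295) with three loops at (272,283), (299,280) and (325,280). The purple look-alike is at (232,303), the gauge stand at (200,140) and the zero key at (216,195). 

Candidates for the steel weight are the purple one at (232,303) and the loops at (272,283), (299,280) and (325,280). The loop at (272,283), in the far bore, looks greyest. I'll check it in a crop.

Run:
```python
from h import *
a=cv2.imread("pics/fa.png");b=cv2.imread("pics/fb.png")
c=[a[262:322,250:350],b[200:280,150:210],a[55:215,160:250],b[135:215,285:385]]
cv2.imwrite("pics/c1.png",np.vstack([np.hstack([cv2.resize(i,(400,300),interpolation=2) for i in c[:2]]),np.hstack([cv2.resize(i,(400,300),interpolation=2) for i in c[2:]])]))
for n in("side","top"):
    s=robot.snapshot(n);P=cloud(s);C=s["color"].astype(int)
    print(n)
    y=(C[...,0]>150)&(C[...,1]>130)&(C[...,2]<90)&(abs(P[...,0]-.62)<.05)&(abs(P[...,1]+.1)<.06)
    print("key",y.sum(),np.median(P[y],0),P[y].min(0),P[y].max(0))
    hm=(P[...,2]>.085)&(P[...,2]<.13)&(abs(P[...,1]-.237)<.04)&(P[...,0]>.3)&(P[...,0]<.54)
    for x in(.37,.426,.481):
        m=hm&(abs(P[...,0]-x)<.028)
        if m.sum()>3:
            q=P[m]; e=np.linalg.svd((q-q.mean(0))[:,:2],full_matrices=False)[2][0]
            print(x,m.sum(),q.mean(0).round(4),np.ptp(q,0).round(3),q[:,2].max().round(3),np.degrees(np.arctan2(e[1],e[0])).round(0))
    bl=(C[...,0]-C[...,2]>70)&(abs(P[...,2]-.08)<.006)&(abs(P[...,1]-.237)<.06)&(P[...,0]<.55)
    q=P[bl]; print("block",bl.sum(),cv2.minAreaRect(q[:,:2].astype(np.float32)*1000))
    g=(P[...,2]>.005)&(abs(P[...,2]-.018)<.005)&(P[...,0]>.5)&(P[...,0]<.8)&(P[...,1]>-.36)&(P[...,1]<-.17)
    print("base",g.sum(),cv2.minAreaRect(P[g][:,:2].astype(np.float32)*1000))
    g=(P[...,2]>.19)&(P[...,2]<.4)&(P[...,0]>.5)&(P[...,0]<.8)&(P[...,1]>-.36)&(P[...,1]<-.17)&(C[...,2]-C[...,0]>25)
    print("head",g.sum(),P[g].min(0) if g.any() else 0,P[g].max(0) if g.any() else 0)
    for t in(.1,.2,.35):
        g=(P[...,2]>t)&(P[...,0]>.3)&(P[...,0]<1)&(abs(P[...,1])<.45)&(P[...,2]<.8)
        h,_,_=np.histogram2d(P[g][:,0],P[g][:,1],bins=[np.arange(.3,1.01,.05),np.arange(-.45,.46,.1)]);print(t);print(h.astype(int))
```

```text
side
key 34 [ 0.61401378 -0.10207491  0.0503419 ] [ 0.605303   -0.11296808  0.04655083] [ 0.6252959  -0.09155519  0.05301127]
0.37 79 [0.3681 0.2427 0.1025] [0.012 0.035 0.026] 0.111 83.0
0.426 71 [0.4245 0.2441 0.1038] [0.011 0.032 0.027] 0.112 80.0
0.481 77 [0.4797 0.2429 0.108 ] [0.011 0.034 0.033] 0.118 78.0
block 1259 ((423.41571044921875, 236.02052307128906), (66.9879379272461, 170.54563903808594), 89.95014190673828)
base 1115 ((667.2081298828125, -244.40362548828125), (167.6729278564453, 141.96145629882812), 0.42344534397125244)
head 507 [ 0.62715664 -0.29187698  0.25388891] [ 0.66265779 -0.2053194   0.34344859]
0.1
[[   0    0    0    0    0    0    0    0    0]
 [   0    0    0    4    7    0   45   10    0]
 [   0    0    0    0    0    0   46    7    0]
 [   0    0    0    0    0    0   47   15    0]
 [   0    0    0    0    0    0    0    0    0]
 [   0    0    0    0    0    0   12   36    0]
 [   0  103  499    0    0    0    0  190 1593]
 [   0   50  257    0    0    0  227 2342   70]
 [   0   63 1025    0    0  264  992  689    0]
 [ 492    1    3    0  288  791  788 
[... 3310 characters left out ...]
 0]
 [   0    0    0    0    0    0    0    0    0]
 [   0    0    0    0    0    0    0    0    0]
 [   0    0    0    0    0    0    0    0    0]]
0.35
[[  0   0   0   0   0   0   0   0   0]
 [  0   0   0   0   0   0   0   0   0]
 [  0   0   0   0   0   0   0   0   0]
 [  0   0   0   0   0   0   0   0   0]
 [  0   0   0   0   0   0   0   0   0]
 [  0   0   0   0   0   0   0   0   0]
 [  0   0   0   0   0   0   0 304 116]
 [  0   0   0   0   0   0 374 545   0]
 [  0   0   0   0   0   0  10   0   0]
 [  0   0   0   0   0   0   0   0   0]
 [  0   0   0   0   0   0   0   0   0]
 [  0   0   0   0   0   0   0   0   0]
 [  0   0   0   0   0   0   0   0   0]
 [  0   0   0   0   0   0   0   0   0]]
```

View pics/c1.png

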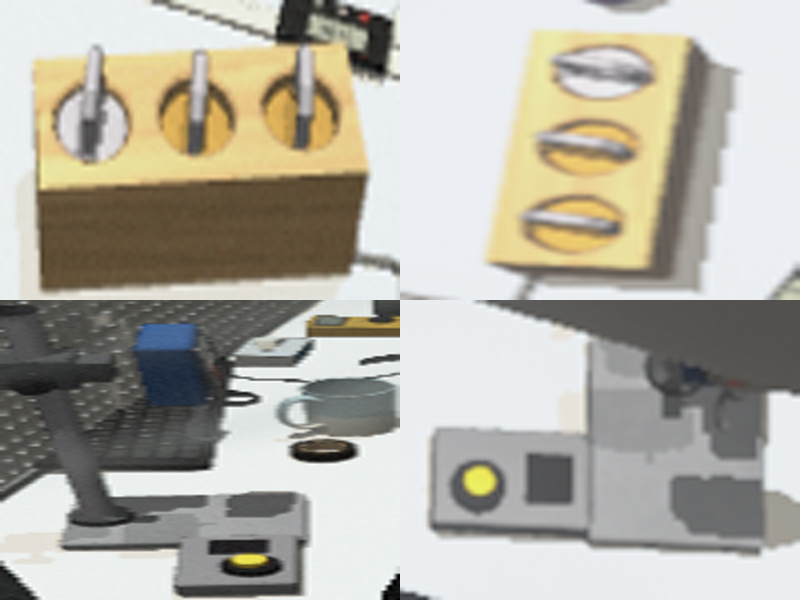

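The crop shows the far bore, side (272,283) and top (180,217), holds the grey-white steel weight. The other two bores are clearly brass, and the stand carries the key on its console. 

The loop's bar runs along world y. The drive only yaws the tool, so I'll first test in free space how a pose out of reach affects its tilt.

drive_tool([
  [-1, 0, 0.08, 0, 0],
  [-1, 0, 0.16, 0, 0],
  [-1, 0, 0.24, 0, 0],
  [-1, 0, 0.32, 0, 0],
  [-1, 0, 0.4, 0, 0],
  [-1, 0, 0.46, 0, 0],
  [-1, 0, 0.52, 0, 0],
  [-1, 0, 0.58, 0, 0],
  [-1, 0, 0.6, 0, 0],
  [-1, 0, 0.6, 0, 0],
])

```text
t: 1.73
tcp_pos: [0.3339, 0.8588, 0.2313]
eef_rot: [[-0.926, 0.377, -0.005], [0.377, 0.926, 0.009], [0.008, 0.006, -1.0]]
contact_force: [0.8, -0.6, -1.5]
finger_gap: 0.0878
finger_force: 0.0
```

Run:
```python
from h import *
print({k:np.round(v,3).tolist() for k,v in robot.sense().items()})
for n in("side","top"): print(n,np.round(robot.snapshot(n)["cam_to_world"],2).tolist())
```

```text
{'t': 1.733, 'joint_positions': [-1.32, 1.242, 0.591, 0.292, -0.566, 1.649, 0.024], 'joint_vel': [-0.176, 0.326, 2.224, -0.324, -2.096, 0.218, 0.254], 'tau': [-5.68, -89.032, -1.41, -25.776, 2.288, -0.249, -0.332], 'tcp_pos': [0.334, 0.859, 0.231], 'eef_rot': [[-0.926, 0.377, -0.005], [0.377, 0.926, 0.009], [0.008, 0.006, -1.0]], 'contact_force': [0.808, -0.628, -1.502], 'wrist_torque': [-0.06, -0.101, -0.01], 'finger_force': 0.0, 'finger_gap': 0.088}
side [[-1.0, -0.04, 0.02, 0.53], [0.04, -0.66, 0.75, 0.73], [-0.02, 0.75, 0.66, 0.78], [0.0, 0.0, 0.0, 1.0]]
top [[0.07, 0.96, -0.26, 0.2], [-1.0, 0.07, -0.02, 0.01], [-0.0, 0.26, 0.96, 1.41], [0.0, 0.0, 0.0, 1.0]]
```

drive_tool([
  [-1, 0, 0.1, 0, 0],
  [-1, 0, 0.2, 0, 0],
  [-1, 0, 0.3, 0, 0],
  [-1, 0, 0.3, 0, 0],
  [-1, 0, 0.3, 0, 0],
])

```text
t: 2.25
tcp_pos: [0.3426, 0.8758, 0.2146]
eef_rot: [[-0.926, 0.377, 0.004], [0.377, 0.925, 0.044], [0.013, 0.042, -0.999]]
contact_force: [0.2, 0.4, -0.9]
finger_gap: 0.0884
finger_force: 0.0
```

drive_tool([
  [-1, 0, 0, 0, 0],
  [-1, 0, 0, 0, 0],
])

```text
t: 2.42
tcp_pos: [0.3452, 0.8747, 0.2163]
eef_rot: [[-0.925, 0.379, 0.01], [0.379, 0.924, 0.042], [0.007, 0.043, -0.999]]
contact_force: [-0.5, 0.3, 0.3]
finger_gap: 0.0883
finger_force: 0.0
```

Run:
```python
from h import *
print({k:np.round(v,3).tolist() for k,v in robot.sense().items()})
```

```text
{'t': 2.417, 'joint_positions': [-1.338, 1.345, 1.253, 0.246, -1.219, 1.672, 0.078], 'joint_vel': [0.002, -0.012, 0.023, -0.002, -0.026, 0.002, 0.003], 'tau': [-0.596, -86.83, 6.922, -10.2, -0.15, -0.179, -0.01], 'tcp_pos': [0.345, 0.875, 0.216], 'eef_rot': [[-0.925, 0.379, 0.01], [0.379, 0.924, 0.042], [0.007, 0.043, -0.999]], 'contact_force': [-0.501, 0.346, 0.34], 'wrist_torque': [-0.038, -0.002, 0.021], 'finger_force': 0.0, 'finger_gap': 0.088}
```

drive_tool([
  [-1, 0, 0.1, 0, 0],
  [-1, 0, 0.2, 0, 0],
  [-1, 0, 0.3, 0, 0],
  [-1, 0, 0.4, 0, 0],
  [-1, 0, 0.5, 0, 0],
  [-1, 0, 0.6, 0, 0],
])

```text
t: 2.92
tcp_pos: [0.352, 0.8895, 0.1943]
eef_rot: [[-0.926, 0.378, 0.023], [0.378, 0.923, 0.076], [0.008, 0.079, -0.997]]
contact_force: [1.3, 0.2, 0.6]
finger_gap: 0.0883
finger_force: 0.0
```

drive_tool([
  [-1, 0, -0.1, 0, 0],
  [-1, 0, -0.2, 0, 0],
  [-1, 0, -0.3, 0, 0],
  [-1, 0, -0.3, 0, 0],
])

```text
t: 3.25
tcp_pos: [0.3148, 0.7986, 0.1879]
eef_rot: [[-0.926, 0.376, 0.023], [0.377, 0.923, 0.076], [0.007, 0.08, -0.997]]
contact_force: [0.3, 1.4, 1.7]
finger_gap: 0.0882
finger_force: 0.0
```

Run:
```python
from h import *
print({k:np.round(v,3).tolist() for k,v in robot.sense().items()})
```

```text
{'t': 3.25, 'joint_positions': [-1.672, 1.221, 1.253, 0.985, -1.145, 1.446, 0.431], 'joint_vel': [-1.008, -0.513, 0.008, 2.203, 0.248, -0.578, 0.993], 'tau': [7.184, -70.392, 20.928, -16.798, -0.326, 1.037, -1.291], 'tcp_pos': [0.315, 0.799, 0.188], 'eef_rot': [[-0.926, 0.376, 0.023], [0.377, 0.923, 0.076], [0.007, 0.08, -0.997]], 'contact_force': [0.327, 1.438, 1.717], 'wrist_torque': [0.071, 0.006, -0.043], 'finger_force': 0.0, 'finger_gap': 0.088}
```

Pushing out of reach tilts the tool a little each time, and the tilt stays when I back off. I can build up a tilt this way later, for the body grasp under the gauge head. Steps 1–3 come first, with the tool near vertical.

```bash
cat >> h.py <<'E'
def go(*P,yaw=None):
    """tool-axis shifts (units of 50 cm) from the present pose to world TCP points; turn to bring tool y to heading yaw (deg)"""
    s=robot.sense(); R=np.array(s["eef_rot"]); p=np.array(s["tcp_pos"])
    print("t",round(s["t"],2),"tcp",p.round(4),"z",R[:,2].round(3),"yhead",np.degrees(np.arctan2(R[1,1],R[0,1])).round(1),"q",np.round(s["joint_positions"],2),"F",np.round(s["contact_force"],1),"gap",round(s["finger_gap"],4))
    for q in P:
        d=R.T@(np.array(q)-p); print(q,"->",(d/.5).round(4),"rows",round(np.linalg.norm(d)/.0417,1))
    if yaw is not None:
        h=np.array([np.cos(np.radians(yaw)),np.sin(np.radians(yaw)),0]); h=R.T@h
        print("turn",(np.degrees(np.arctan2(-h[0],h[1]))/45).round(4))
E
python3 - <<'E'
from h import *
go((.40,.40,.25),yaw=0)
E
```

```text
t 3.25 tcp [0.3148 0.7986 0.1879] z [ 0.023  0.076 -0.997] yhead 67.8 q [-1.67  1.22  1.25  0.99 -1.15  1.45  0.43] F [0.3 1.4 1.7] gap 0.0882
(0.4, 0.4, 0.25) -> [-0.4574 -0.6618 -0.1809] rows 9.9
turn 1.5085
```

drive_tool([
  [1, -0.457, -0.662, -0.181, 0.75],
  [1, -0.457, -0.662, -0.181, 0.75],
  [1, -0.457, -0.662, -0.181, 0.75],
  [1, -0.457, -0.662, -0.181, 0.75],
  [1, -0.457, -0.662, -0.181, 0.75],
  [1, -0.457, -0.662, -0.181, 0.75],
  [1, -0.457, -0.662, -0.181, 0.75],
  [1, -0.457, -0.662, -0.181, 0.75],
  [1, -0.457, -0.662, -0.181, 0.75],
  [1, -0.457, -0.662, -0.181, 0.75],
  [1, -0.457, -0.662, -0.181, 0.75],
  [1, -0.457, -0.662, -0.181, 0.75],
])

```text
t: 4.25
tcp_pos: [0.3999, 0.4, 0.2511]
eef_rot: [[-0.557, 0.83, 0.021], [0.829, 0.554, 0.079], [0.054, 0.062, -0.997]]
contact_force: [-0.7, 0.5, -0.4]
finger_gap: 0.01
finger_force: 0.0
```

Run:
```python
from h import *
go((.46,.1,.25),(.46,0,.25),yaw=0)
```

```text
t 4.25 tcp [0.3999 0.4    0.2511] z [ 0.021  0.079 -0.997] yhead 33.7 q [-1.7   0.66  1.25  1.86 -0.77  1.12  0.43] F [-0.7  0.5 -0.4] gap 0.01
(0.46, 0.1, 0.25) -> [-0.5642 -0.2329 -0.0428] rows 7.3
(0.46, 0, 0.25) -> [-0.7299 -0.3438 -0.0586] rows 9.7
turn 0.7528
```

drive_tool([
  [1, -0.73, -0.344, -0.0586, 0.753],
  [1, -0.73, -0.344, -0.0586, 0.753],
  [1, -0.73, -0.344, -0.0586, 0.753],
  [1, -0.73, -0.344, -0.0586, 0.753],
  [1, -0.73, -0.344, -0.0586, 0.753],
  [1, -0.73, -0.344, -0.0586, 0.753],
  [1, -0.73, -0.344, -0.0586, 0.753],
  [1, -0.73, -0.344, -0.0586, 0.753],
  [1, -0.73, -0.344, -0.0586, 0.753],
  [1, -0.73, -0.344, -0.0586, 0.753],
  [1, -0.73, -0.344, -0.0586, 0.753],
  [1, -0.73, -0.344, -0.0586, 0.753],
])

```text
t: 5.25
tcp_pos: [0.4618, 0.0004, 0.2506]
eef_rot: [[0.0, 1.0, 0.024], [0.997, -0.002, 0.076], [0.076, 0.024, -0.997]]
contact_force: [0.0, 0.6, -0.5]
finger_gap: 0.0003
finger_force: 0.0
```

Run:
```python
from h import *
go((.617,-.105,.075),(.617,-.105,.055),(.617,-.105,.043),yaw=0)
```

```text
t 5.25 tcp [4.618e-01 4.000e-04 2.506e-01] z [ 0.024  0.076 -0.997] yhead -0.1 q [-1.01  0.36  1.2   2.06 -0.51  0.99  0.45] F [ 0.   0.6 -0.5] gap 0.0003
(0.617, -0.105, 0.075) -> [-0.237   0.3024  0.3413] rows 6.2
(0.617, -0.105, 0.055) -> [-0.2401  0.3015  0.3812] rows 6.5
(0.617, -0.105, 0.043) -> [-0.2419  0.3009  0.4051] rows 6.7
turn -0.0
```

drive_tool([
  [1, -0.237, 0.302, 0.2, 0],
  [1, -0.237, 0.302, 0.2, 0],
  [1, -0.237, 0.302, 0.2, 0],
  [1, -0.237, 0.302, 0.25, 0],
  [1, -0.237, 0.302, 0.3, 0],
  [1, -0.237, 0.302, 0.34, 0],
  [1, -0.24, 0.302, 0.375, 0],
  [1, -0.24, 0.302, 0.375, 0],
])

```text
t: 5.92
tcp_pos: [0.6149, -0.1006, 0.0501]
eef_rot: [[-0.005, 1.0, 0.014], [0.997, 0.004, 0.078], [0.078, 0.014, -0.997]]
contact_force: [-0.0, 0.3, 1.7]
finger_gap: 0.0006
finger_force: 1.0
```

Run:
```python
from h import *
go((.617,-.105,.048),(.617,-.105,.0435),(.617,-.105,.15))
s=robot.snapshot("top");t=robot.snapshot("side")
cv2.imwrite("pics/k.png",np.hstack([cv2.resize(s["color"][140:220,270:370],(400,320)),cv2.resize(t["color"][150:230,170:270],(400,320))])[...,::-1])
```

```text
t 5.92 tcp [ 0.6149 -0.1006  0.0501] z [ 0.014  0.078 -0.997] yhead 0.2 q [-0.38  0.9   0.76  1.75 -0.89  0.89  0.83] F [-0.   0.3  1.7] gap 0.0006
(0.617, -0.105, 0.048) -> [-0.0091  0.0041  0.0036] rows 0.1
(0.617, -0.105, 0.0435) -> [-0.0098  0.0039  0.0126] rows 0.2
(0.617, -0.105, 0.15) -> [ 0.0069  0.0069 -0.1997] rows 2.4
```

View pics/k.png

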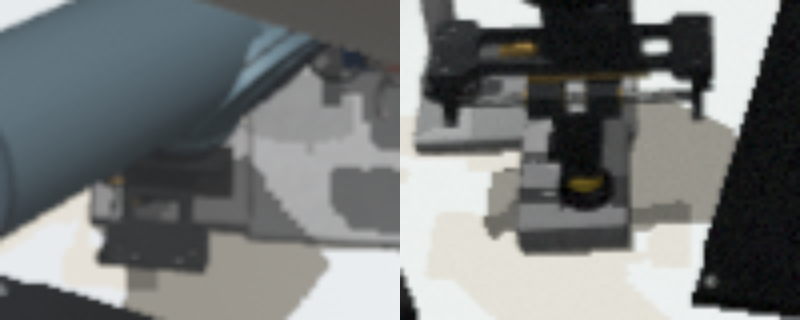

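The side crop shows the closed finger tips resting on the yellow key at crop (585,185). Now I'll press it.

drive_tool([
  [1, -0.004, 0.003, 0.006, 0],
  [1, -0.004, 0.003, 0.011, 0],
  [1, -0.004, 0.003, 0.014, 0],
  [1, -0.004, 0.003, 0.014, 0],
  [1, -0.004, 0.003, 0.014, 0],
])

```text
t: 6.43
tcp_pos: [0.619, -0.1044, 0.0518]
eef_rot: [[-0.004, 1.0, 0.025], [0.997, 0.002, 0.078], [0.078, 0.025, -0.997]]
contact_force: [0.8, 1.2, 1.8]
finger_gap: 0.0007
finger_force: 0.7
```

drive_tool([
  [1, 0, 0, 0.006, 0],
  [1, 0, 0, 0.011, 0],
  [1, 0, 0, 0.011, 0],
  [1, 0, 0, 0.011, 0],
])

```text
t: 6.77
tcp_pos: [0.6192, -0.1045, 0.0467]
eef_rot: [[-0.003, 1.0, 0.024], [0.997, 0.001, 0.078], [0.078, 0.025, -0.997]]
contact_force: [-3.4, 2.0, 14.8]
finger_gap: 0.0002
finger_force: 7.3
```

Run:
```python
from h import *
go((.617,-.105,.048))
```

```text
t 6.77 tcp [ 0.6192 -0.1045  0.0467] z [ 0.024  0.078 -0.997] yhead 0.1 q [-0.37  0.9   0.76  1.75 -0.91  0.88  0.84] F [-3.4  2.  14.8] gap 0.0002
(0.617, -0.105, 0.048) -> [-0.0007 -0.0043 -0.0027] rows 0.1
```

drive_tool([
  [1, 0, 0, 0, 0],
  [1, 0, 0, 0, 0],
  [1, 0, 0, -0.08, 0],
  [1, 0, 0, -0.16, 0],
  [0.1, 0, 0, -0.24, 0],
  [0.1, 0, 0, -0.3, 0],
])

```text
t: 7.27
tcp_pos: [0.6151, -0.1173, 0.1975]
eef_rot: [[-0.002, 1.0, 0.024], [0.997, 0.0, 0.076], [0.076, 0.025, -0.997]]
contact_force: [1.0, 0.5, 1.0]
finger_gap: 0.0114
finger_force: 0.0
```

Run:
```python
from h import *
go((.481,.237,.19),yaw=0)
```

```text
t 7.27 tcp [ 0.6151 -0.1173  0.1975] z [ 0.024  0.076 -0.997] yhead 0.0 q [-0.45  0.72  0.92  1.69 -0.72  1.1   0.72] F [1.  0.5 1. ] gap 0.0114
(0.481, 0.237, 0.19) -> [ 0.7059 -0.2684  0.0623] rows 9.1
turn 0.0026
```

drive_tool([
  [0.1, 0.706, -0.268, 0.04, 0],
  [0.1, 0.706, -0.268, 0.04, 0],
  [0.1, 0.706, -0.268, 0.04, 0],
  [0.1, 0.706, -0.268, 0.04, 0],
  [0.1, 0.706, -0.268, 0.04, 0],
  [0.1, 0.706, -0.268, 0.04, 0],
  [0.1, 0.706, -0.268, 0.06, 0],
  [0.1, 0.706, -0.268, 0.06, 0],
  [0.1, 0.706, -0.268, 0.06, 0],
  [0.1, 0.706, -0.268, 0.06, 0],
  [0.1, 0.706, -0.268, 0.06, 0],
])

```text
t: 8.18
tcp_pos: [0.479, 0.2408, 0.1881]
eef_rot: [[-0.009, 1.0, 0.021], [0.997, 0.007, 0.077], [0.077, 0.022, -0.997]]
contact_force: [-0.7, -1.4, -0.3]
finger_gap: 0.0397
finger_force: 0.0
```

Run:
```python
from h import *
go((.481,.237,.13),(.481,.237,.091),yaw=0)
t=robot.snapshot("side")
cv2.imwrite("pics/g.png",cv2.resize(t["color"][220:330,200:360],(800,550))[...,::-1])
```

```text
t 8.18 tcp [0.479  0.2408 0.1881] z [ 0.021  0.077 -0.997] yhead 0.4 q [-1.26  0.58  1.01  1.97 -0.72  0.92  0.13] F [-0.7 -1.4 -0.3] gap 0.0397
(0.481, 0.237, 0.13) -> [-0.0166  0.0014  0.1154] rows 1.4
(0.481, 0.237, 0.091) -> [-0.0226 -0.0003  0.1931] rows 2.3
turn 0.0115
```

View pics/g.png

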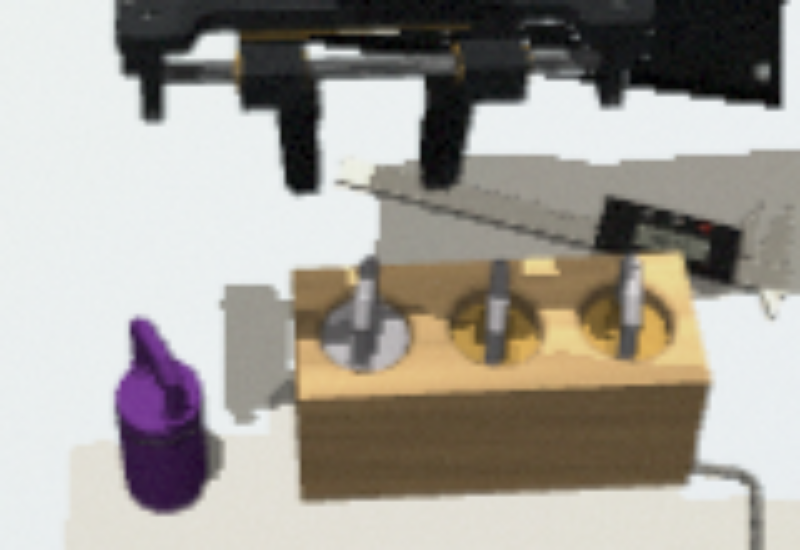

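The fingers straddle the steel handle at crop (370,290), with the neighbouring handles clear.

drive_tool([
  [0.1, -0.0166, 0.001, 0.06, 0.0115],
  [0.1, -0.0166, 0.001, 0.115, 0.0115],
  [0.1, -0.0226, 0, 0.16, 0.0115],
  [0.1, -0.0226, 0, 0.193, 0.0115],
  [0.1, -0.0226, 0, 0.193, 0.0115],
  [1, -0.0226, 0, 0.193, 0.0115],
  [1, -0.0226, 0, 0.193, 0.0115],
  [1, -0.0226, 0, 0.193, 0.0115],
  [1, -0.0226, 0, 0.193, 0.0115],
  [1, -0.0226, 0, 0.193, 0.0115],
  [1, -0.0226, 0, 0.193, 0.0115],
], newtons=40)

```text
t: 9.15
tcp_pos: [0.4809, 0.2341, 0.0921]
eef_rot: [[0.006, 1.0, 0.019], [0.997, -0.007, 0.078], [0.078, 0.018, -0.997]]
contact_force: [-6.1, -0.9, 5.5]
finger_gap: 0.0059
finger_force: 38.8
```

Run:
```python
from h import *
s=robot.sense(); print(s["finger_force"])
p=s["tcp_pos"]
go((p[0],p[1],p[2]+.1),(p[0],p[1],p[2]+.15))
```

```text
38.84983886964619
t 9.15 tcp [0.4809 0.2341 0.0921] z [ 0.019  0.078 -0.997] yhead -0.4 q [-1.12  0.71  0.84  2.02 -0.9   0.77  0.28] F [-6.1 -0.9  5.5] gap 0.0059
(np.float64(0.4809485819319379), np.float64(0.23414189461729232), np.float64(0.19207602158964765)) -> [ 0.0156  0.0037 -0.1994] rows 2.4
(np.float64(0.4809485819319379), np.float64(0.23414189461729232), np.float64(0.24207602158964764)) -> [ 0.0234  0.0055 -0.299 ] rows 3.6
```

drive_tool([
  [1, 0.002, 0, -0.03, 0],
  [1, 0.005, 0.001, -0.06, 0],
  [1, 0.009, 0.002, -0.11, 0],
  [1, 0.0125, 0.003, -0.16, 0],
  [1, 0.0164, 0.004, -0.21, 0],
  [1, 0.02, 0.005, -0.25, 0],
  [1, 0.02, 0.005, -0.25, 0],
])

```text
t: 9.73
tcp_pos: [0.4844, 0.2349, 0.2206]
eef_rot: [[0.006, 1.0, 0.028], [0.997, -0.008, 0.08], [0.08, 0.027, -0.996]]
contact_force: [1.1, 0.7, -3.3]
finger_gap: 0.006
finger_force: 39.5
```

Run:
```python
from h import *
go()
t=robot.snapshot("side"); find(t,"check_weight");find(t,"handle_bar")
t2=robot.snapshot("top")
P=cloud(t2); C=t2["color"]; m=(P[...,2]<.003)&(C.min(-1)>150)
for x in np.arange(.36,.66,.04): print(round(x,2),["%d"%(100*m[(abs(P[...,0]-x)<.02)&(abs(P[...,1]-y)<.02)].mean()) if ((abs(P[...,0]-x)<.02)&(abs(P[...,1]-y)<.02)).any() else -1 for y in np.arange(-.32,.2,.04)])
cv2.imwrite("pics/l.png",np.hstack([cv2.resize(t["color"][180:330,180:360],(480,400)),cv2.resize(t2["color"][120:300,150:290],(311,400))])[...,::-1])
```

```text
t 9.73 tcp [0.4844 0.2349 0.2206] z [ 0.028  0.08  -0.996] yhead -0.4 q [-1.29  0.54  1.07  1.94 -0.67  0.98  0.09] F [ 1.1  0.7 -3.3] gap 0.006
pinpoint check_weight 0.87 [ 0.5698  0.2529 -0.0044] [232. 316.]
pinpoint check_weight 0.63 [0.4855 0.2341 0.1374] [270. 268.]
pinpoint handle_bar 0.82 [0.5679 0.2496 0.1041] [230. 286.]
pinpoint handle_bar 0.65 [0.4841 0.237  0.2361] [271. 237.]
pinpoint handle_bar 0.39 [0.4237 0.2286 0.0123] [296. 299.]
0.36 ['0', '0', '0', '0', '0', '0', '0', '0', '0', '29', '31', '2', '6']
0.4 ['0', '0', '0', '0', '0', '0', '0', '0', '0', '49', '61', '23', '5']
0.44 ['0', '0', '0', '0', '0', '0', '0', '0', '0', '74', '66', '58', '21']
0.48 ['70', '41', '17', '0', '0', '0', '0', '0', '4', '84', '70', '82', '29']
0.52 ['84', '84', '82', '86', '68', '42', '18', '1', '28', '81', '84', '76', '63']
0.56 ['81', '85', '84', '81', '81', '85', '81', '78', '83', '78', '80', '85', '84']
0.6 ['24', '8', '7', '7', '12', '11', '27', '83', '83', '82', '87', '78', '86']
0.64 ['30', '0', '0', '0', '0', '0', '17', '78', '82', '83', '83', '80', '82']
```

View pics/l.png

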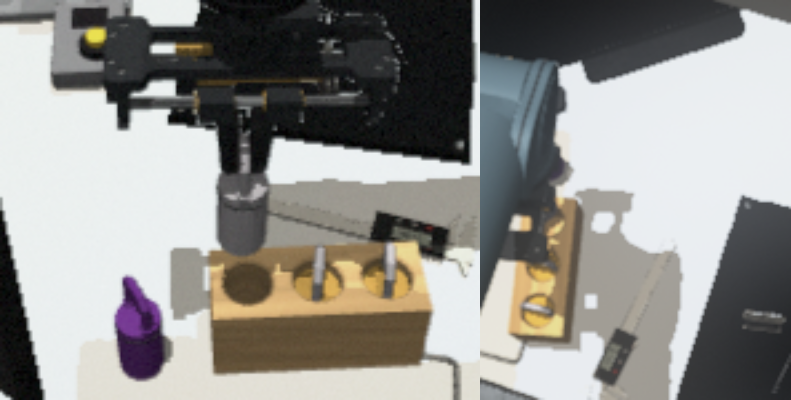

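The weight is out of its bore, hanging upright at crop (243,210), and both brass weights are still in place. I'll set it down on clear white bench at about (0.56, 0.0).

Run:
```python
from h import *
go((.56,0,.2),(.56,0,.12),(.56,0,.083))
```

```text
t 9.93 tcp [0.4814 0.2343 0.2157] z [ 0.021  0.076 -0.997] yhead -0.4 q [-1.29  0.55  1.06  1.95 -0.67  0.97  0.09] F [ 0.4 -0.5 -4.2] gap 0.0058
(0.56, 0, 0.2) -> [-0.4688  0.16   -0.0011] rows 5.9
(0.56, 0, 0.12) -> [-0.481   0.1568  0.1584] rows 6.4
(0.56, 0, 0.083) -> [-0.4866  0.1553  0.2322] rows 6.7
```

drive_tool([
  [1, -0.06, 0.02, 0, 0],
  [1, -0.12, 0.04, 0, 0],
  [1, -0.19, 0.065, 0, 0],
  [1, -0.26, 0.09, 0, 0],
  [1, -0.33, 0.113, 0, 0],
  [1, -0.4, 0.136, 0, 0],
  [1, -0.45, 0.153, 0, 0],
  [1, -0.47, 0.16, 0, 0],
  [1, -0.475, 0.159, 0.05, 0],
  [1, -0.478, 0.158, 0.1, 0],
  [1, -0.481, 0.157, 0.158, 0],
  [1, -0.481, 0.157, 0.158, 0],
])

```text
t: 10.93
tcp_pos: [0.5572, 0.0015, 0.1159]
eef_rot: [[0.006, 1.0, 0.013], [0.997, -0.007, 0.077], [0.077, 0.012, -0.997]]
contact_force: [-2.0, 0.3, -5.4]
finger_gap: 0.0058
finger_force: 39.7
```

Run:
```python
from h import *
go((.56,0,.084),(.56,0,.082))
```

```text
t 10.93 tcp [0.5572 0.0015 0.1159] z [ 0.013  0.077 -0.997] yhead -0.4 q [-0.65  0.72  0.86  1.92 -0.82  0.88  0.65] F [-2.   0.3 -5.4] gap 0.0058
(0.56, 0, 0.084) -> [-0.0079  0.0048  0.0634] rows 0.8
(0.56, 0, 0.082) -> [-0.0082  0.0048  0.0674] rows 0.8
```

drive_tool([
  [1, 0, 0, 0.02, 0],
  [1, 0, 0, 0.04, 0],
  [1, 0, 0, 0.055, 0],
  [1, 0, 0, 0.068, 0],
  [1, 0, 0, 0.068, 0],
  [1, 0, 0, 0.068, 0],
  [1, 0, 0, 0.068, 0],
])

```text
t: 11.52
tcp_pos: [0.5794, 0.0014, 0.0985]
eef_rot: [[0.005, 0.998, 0.057], [0.997, -0.009, 0.076], [0.076, 0.056, -0.996]]
contact_force: [16.8, 1.0, 38.6]
finger_gap: 0.0046
finger_force: 38.3
```

drive_tool([
  [1, 0, 0, -0.03, 0],
  [1, 0, 0, -0.06, 0],
  [1, 0, 0, -0.06, 0],
])

```text
t: 11.77
tcp_pos: [0.5628, -0.0001, 0.1206]
eef_rot: [[0.006, 1.0, 0.026], [0.997, -0.008, 0.077], [0.077, 0.026, -0.997]]
contact_force: [0.9, -0.1, -4.6]
finger_gap: 0.0042
finger_force: 40.5
```

Run:
```python
from h import *
go((.56,0,.12))
t=robot.snapshot("side"); t2=robot.snapshot("top")
find(t,"check_weight")
cv2.imwrite("pics/m.png",np.hstack([cv2.resize(t["color"][130:330,150:350],(400,400)),cv2.resize(t2["color"][100:300,150:350],(400,400))])[...,::-1])
```

```text
t 11.77 tcp [ 5.628e-01 -1.000e-04  1.206e-01] z [ 0.026  0.077 -0.997] yhead -0.5 q [-0.65  0.71  0.86  1.92 -0.82  0.88  0.65] F [ 0.9 -0.1 -4.6] gap 0.0042
(0.56, 0, 0.12) -> [ 0.0002 -0.0056  0.0011] rows 0.1
pinpoint check_weight 0.62 [0.5407 0.0034 0.0458] [243. 220.]
```

View pics/m.png

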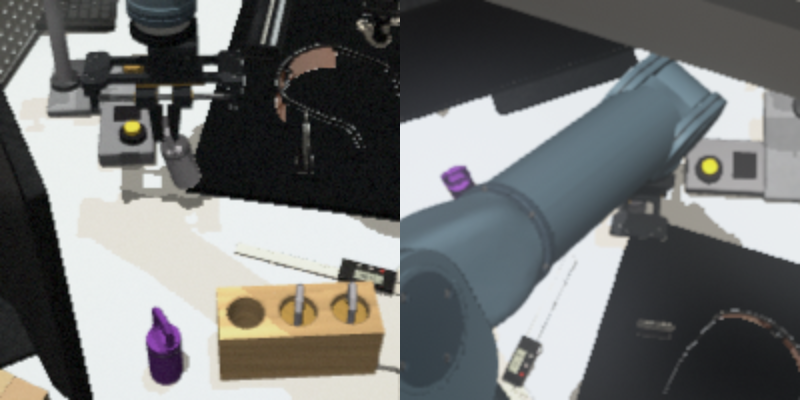

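Run:
```python
from h import *
t=robot.snapshot("side"); t2=robot.snapshot("top")
for s in(t,t2):
    P=cloud(s);print()
    for y in np.arange(-.06,.15,.02):
        r=[]
        for x in np.arange(.46,.68,.02):
            m=(abs(P[...,0]-x)<.01)&(abs(P[...,1]-y)<.01)&(P[...,2]<.06); r.append("%3d"%(1000*np.median(P[...,2][m])) if m.sum()>2 else " --")
        print(round(y,2)," ".join(r))
# weight axis from side cloud
P=cloud(t); m=(P[...,2]>.02)&(P[...,2]<.1)&(abs(P[...,1])<.04)&(P[...,0]>.48)&(P[...,0]<.62)
for z in np.arange(.03,.14,.01):
    k=m&(abs(P[...,2]-z)<.005)
    if k.sum()>3: print(round(z,2),k.sum(),P[k].mean(0).round(3),P[k][:,0].min().round(3),P[k][:,0].max().round(3))
```

```text
-0.06  29  29  29  31  --   0   0   0   0   0   0   0
-0.04  29  29  28  29  --   0   0   0   0   0   0   0
-0.02  29  29  29  28   0   0   0   0   0   0   0   0
0.0  29  24  22  18   0   0   0   0   0   0   0   0
0.02  18   1   0   0   0   0   0   0   0   0   0   0
0.04   0   0   0   0   0   0   0   0   0   0   0   0
0.06   0   0   0   0   0   0   0   0   0   0   0   0
0.08   1   0   0   0   0   0  -1   0   0   0   0   0
0.1   2   0   0   0   0   0   0   0   0   0   0   0
0.12   0   0   0   0   0   0   0   0   0   0   0   0
0.14   0   0   0   0   0   0   0   0   0   0   0   0

-0.06  30  30  29  31   0   0   0   0   1   2  --  --
-0.04  30  29  28  32   4   0  -1  --  --  --  --  --
-0.02  30  30  29  --  --   0  --  --  --  --  --  --
0.0  31  32  30  --  --  --  --  --  --  --  --  --
0.02  30   2   1   0  --  --  --  --  --  --  --  --
0.04   0   0   0   0   0  --  --  --  --  --  --  --
0.06   0   0   0   0  --  --  --  --  --  --  --  --
0.08   0   1   0  --  --  --  --  --  --  --  --  --
0.1   4   1  --  --  --  --  --  --  --  --  --   1
0.12   0  --  --  --  --  --  --  --  --  --   2   0
0.14  --  --  --  --  --  --  --  --  --  --   0   1
0.03 200 [ 0.501 -0.014  0.029] 0.48 0.527
0.04 9 [0.525 0.015 0.041] 0.482 0.553
0.05 39 [0.537 0.017 0.05 ] 0.521 0.558
0.06 40 [0.538 0.016 0.06 ] 0.521 0.56
0.07 43 [0.54  0.017 0.07 ] 0.523 0.559
0.08 44 [0.542 0.016 0.08 ] 0.525 0.564
0.09 43 [0.544 0.017 0.09 ] 0.53 0.564
0.1 21 [0.551 0.015 0.097] 0.53 0.568
```

The weight caught the edge of the black mat, which the depth shows is 29 mm thick for x < 0.535, y < 0.01, and it now leans about 0.2 rad in the grip. I'll set it down further left, on open bench at (0.585, 0.09).

Run:
```python
from h import *
go((.59,.09,.14),(.59,.09,.09),(.59,.09,.084))
```

```text
t 12.02 tcp [0.5604 0.0007 0.1166] z [ 0.021  0.077 -0.997] yhead -0.4 q [-0.65  0.72  0.86  1.92 -0.82  0.88  0.65] F [-0.6 -0.3 -4.4] gap 0.0048
(0.59, 0.09, 0.14) -> [ 0.1819  0.0587 -0.0317] rows 2.3
(0.59, 0.09, 0.09) -> [0.1742 0.0567 0.068 ] rows 2.3
(0.59, 0.09, 0.084) -> [0.1733 0.0564 0.08  ] rows 2.4
```

drive_tool([
  [1, 0.05, 0.015, -0.03, 0],
  [1, 0.1, 0.03, -0.03, 0],
  [1, 0.15, 0.045, -0.03, 0],
  [1, 0.182, 0.0587, -0.03, 0],
  [1, 0.182, 0.0587, -0.01, 0],
  [1, 0.178, 0.0577, 0.03, 0],
  [1, 0.175, 0.0567, 0.06, 0],
  [1, 0.174, 0.0567, 0.068, 0],
  [1, 0.174, 0.0567, 0.068, 0],
  [1, 0.174, 0.0567, 0.068, 0],
], newtons=20)

```text
t: 12.85
tcp_pos: [0.5911, 0.0887, 0.091]
eef_rot: [[0.007, 1.0, 0.022], [0.997, -0.009, 0.077], [0.077, 0.022, -0.997]]
contact_force: [0.6, 0.2, -4.6]
finger_gap: 0.0045
finger_force: 20.2
```

drive_tool([
  [1, 0, 0, 0.006, 0],
  [1, 0, 0, 0.011, 0],
  [1, 0, 0, 0.011, 0],
  [1, 0, 0, 0.011, 0],
], newtons=6)

```text
t: 13.18
tcp_pos: [0.5915, 0.0901, 0.0859]
eef_rot: [[0.006, 1.0, 0.023], [0.997, -0.008, 0.077], [0.078, 0.023, -0.997]]
contact_force: [-0.4, -0.4, -5.6]
finger_gap: 0.0054
finger_force: 6.3
```

```bash
cat >> h.py <<'E'
def axis(s,x,y,z0=.01,z1=.06,r=.05):
    P=cloud(s); m=(P[...,2]>z0)&(P[...,2]<z1)&(abs(P[...,1]-y)<r)&(abs(P[...,0]-x)<r)
    for z in np.arange(z0+.005,z1,.01):
        k=m&(abs(P[...,2]-z)<.005)
        if k.sum()>3: print(round(z,3),k.sum(),P[k].mean(0).round(4),P[k].min(0).round(3),P[k].max(0).round(3))
E
python3 - <<'E'
from h import *
go((.59,.09,.083))
s=robot.snapshot("side"); axis(s,.59,.09); find(s,"check_weight"); print(robot.sense()["finger_force"])
E
```

```text
t 13.18 tcp [0.5915 0.0901 0.0859] z [ 0.023  0.077 -0.997] yhead -0.4 q [-0.75  0.8   0.81  1.84 -0.88  0.86  0.52] F [-0.4 -0.4 -5.6] gap 0.0054
(0.59, 0.09, 0.083) -> [-0.0006 -0.0031  0.0057] rows 0.1
0.015 35 [0.5853 0.1011 0.0149] [0.57  0.092 0.01 ] [0.605 0.107 0.02 ]
0.025 40 [0.5862 0.1016 0.0248] [0.569 0.088 0.02 ] [0.606 0.107 0.03 ]
0.035 35 [0.5855 0.1023 0.0343] [0.569 0.088 0.03 ] [0.606 0.108 0.039]
0.045 42 [0.5862 0.1025 0.0447] [0.57 0.09 0.04] [0.605 0.108 0.05 ]
0.055 42 [0.5863 0.1031 0.0554] [0.57  0.088 0.051] [0.607 0.109 0.06 ]
pinpoint check_weight 0.87 [0.5873 0.0866 0.0111] [225. 254.]
pinpoint check_weight 0.83 [ 0.5681  0.254  -0.0033] [233. 316.]
6.328478407667717
```

drive_tool([
  [1, 0, 0, 0.003, 0],
  [1, 0, 0, 0.006, 0],
  [1, 0, 0, 0.006, 0],
  [1, 0, 0, 0.006, 0],
])

```text
t: 13.62
tcp_pos: [0.5913, 0.0902, 0.0825]
eef_rot: [[0.006, 1.0, 0.023], [0.997, -0.008, 0.077], [0.077, 0.022, -0.997]]
contact_force: [0.1, -0.2, -3.9]
finger_gap: 0.0054
finger_force: 6.3
```

drive_tool([
  [1, 0, 0, 0.002, 0],
  [1, 0, 0, 0.004, 0],
  [1, 0, 0, 0.004, 0],
])

```text
t: 13.87
tcp_pos: [0.5913, 0.0904, 0.0805]
eef_rot: [[0.006, 1.0, 0.023], [0.997, -0.008, 0.077], [0.077, 0.022, -0.997]]
contact_force: [-0.9, 0.1, -4.4]
finger_gap: 0.0053
finger_force: 6.3
```

Still carrying it, so lower further.

drive_tool([
  [1, 0, 0, 0.003, 0],
  [1, 0, 0, 0.006, 0],
  [1, 0, 0, 0.006, 0],
  [1, 0, 0, 0.006, 0],
])

```text
t: 14.2
tcp_pos: [0.5916, 0.0905, 0.0778]
eef_rot: [[0.006, 1.0, 0.023], [0.997, -0.008, 0.077], [0.077, 0.023, -0.997]]
contact_force: [0.6, -1.4, -3.3]
finger_gap: 0.0057
finger_force: 6.2
```

Run:
```python
from h import *
go()
s=robot.snapshot("side"); axis(s,.59,.09,.0,.11); find(s,"check_weight");find(s,"handle_bar")
```

```text
t 14.2 tcp [0.5916 0.0905 0.0778] z [ 0.023  0.077 -0.997] yhead -0.4 q [-0.74  0.82  0.8   1.84 -0.89  0.85  0.53] F [ 0.6 -1.4 -3.3] gap 0.0057
0.005 429 [0.5902 0.0995 0.0014] [0.54  0.042 0.   ] [0.64 0.14 0.01]
0.015 33 [0.5875 0.103  0.0153] [0.57  0.089 0.01 ] [0.605 0.108 0.02 ]
0.025 38 [0.5871 0.1032 0.0254] [0.572 0.094 0.02 ] [0.607 0.108 0.03 ]
0.035 37 [0.5885 0.1033 0.0355] [0.571 0.093 0.03 ] [0.606 0.109 0.04 ]
0.045 39 [0.5862 0.1026 0.0451] [0.571 0.088 0.04 ] [0.607 0.109 0.05 ]
0.055 39 [0.5885 0.1044 0.0552] [0.572 0.095 0.05 ] [0.607 0.109 0.06 ]
0.065 88 [0.5879 0.0984 0.0654] [0.572 0.08  0.06 ] [0.606 0.11  0.069]
0.075 12 [0.5917 0.1047 0.0764] [0.581 0.098 0.071] [0.602 0.109 0.08 ]
0.085 36 [0.59   0.1016 0.0854] [0.575 0.096 0.08 ] [0.607 0.11  0.09 ]
0.095 53 [0.5912 0.1009 0.0951] [0.575 0.095 0.09 ] [0.608 0.11  0.1  ]
0.105 65 [0.5901 0.0967 0.1052] [0.572 0.081 0.1  ] [0.609 0.107 0.11 ]
pinpoint check_weight 0.94 [0.5896 0.0856 0.0039] [225. 255.]
pinpoint check_weight 0.93 [ 0.5673  0.255  -0.0055] [233. 317.]
pinpoint handle_bar 0.95 [0.5675 0.2459 0.101 ] [231. 285.]
pinpoint handle_bar 0.72 [0.5915 0.0897 0.1018] [221. 230.]
```

drive_tool([
  [1, 0, 0, 0.002, 0],
  [1, 0, 0, 0.004, 0],
  [1, 0, 0, 0.006, 0],
  [1, 0, 0, 0.006, 0],
  [1, 0, 0, 0.006, 0],
])

```text
t: 14.77
tcp_pos: [0.5926, 0.0903, 0.0758]
eef_rot: [[0.006, 1.0, 0.025], [0.997, -0.008, 0.077], [0.077, 0.025, -0.997]]
contact_force: [-1.2, -1.8, 4.8]
finger_gap: 0.005
finger_force: 5.8
```

drive_tool([
  [0.7, 0, 0, 0, 0],
  [0.4, 0, 0, 0, 0],
  [0.2, 0, 0, 0, 0],
  [0.1, 0, 0, 0, 0],
  [0.1, 0, 0, 0, 0],
  [0.1, 0.002, 0, -0.03, 0],
  [0.1, 0.006, 0.001, -0.08, 0],
  [0.1, 0.012, 0.003, -0.16, 0],
  [0.1, 0.018, 0.005, -0.24, 0],
  [0.1, 0.025, 0.007, -0.32, 0],
  [0.1, 0.025, 0.007, -0.32, 0],
])

```text
t: 15.68
tcp_pos: [0.5955, 0.0898, 0.2437]
eef_rot: [[0.006, 0.999, 0.035], [0.997, -0.009, 0.079], [0.079, 0.034, -0.996]]
contact_force: [1.2, -0.6, -0.3]
finger_gap: 0.0395
finger_force: 0.0
```

Run:
```python
from h import *
go((.45,0.1,.35),(.45,.1,.30))
s=robot.snapshot("side"); axis(s,.59,.09,.01,.115); find(s,"check_weight");find(s,"handle_bar")
s=robot.snapshot("top"); find(s,"check_weight"); find(s,"hook_seat")
```

```text
t 15.68 tcp [0.5955 0.0898 0.2437] z [ 0.035  0.079 -0.996] yhead -0.5 q [-0.87  0.62  1.01  1.75 -0.67  1.1   0.36] F [ 1.2 -0.6 -0.3] gap 0.0395
(0.45, 0.1, 0.35) -> [ 0.0352 -0.2839 -0.2203] rows 4.3
(0.45, 0.1, 0.3) -> [ 0.0273 -0.2873 -0.1206] rows 3.8
0.015 38 [0.5861 0.1018 0.0156] [0.57  0.088 0.01 ] [0.605 0.108 0.02 ]
0.025 39 [0.5861 0.102  0.025 ] [0.569 0.086 0.02 ] [0.607 0.108 0.029]
0.035 37 [0.5878 0.1023 0.0347] [0.571 0.093 0.03 ] [0.606 0.108 0.04 ]
0.045 44 [0.5874 0.1025 0.0448] [0.57  0.093 0.04 ] [0.605 0.109 0.05 ]
0.055 43 [0.5859 0.1018 0.0554] [0.57  0.089 0.05 ] [0.606 0.108 0.06 ]
0.065 123 [0.5879 0.0915 0.0654] [0.57  0.071 0.061] [0.606 0.107 0.07 ]
0.075 15 [0.5868 0.0936 0.0748] [0.584 0.07  0.07 ] [0.59  0.109 0.08 ]
0.085 11 [0.5873 0.0998 0.0855] [0.585 0.074 0.081] [0.592 0.108 0.089]
0.095 17 [0.588  0.101  0.0953] [0.584 0.073 0.091] [0.592 0.108 0.1  ]
0.105 26 [0.5883 0.0907 0.104 ] [0.584 0.079 0.101] [0.591 0.101 0.108]
pinpoint check_weight 0.89 [ 5.893e-01  8.600e-02 -3.000e-04] [225. 257.]
pinpoint check_weight 0.79 [ 0.5694  0.253  -0.0034] [232. 316.]
pinpoint handle_bar 0.84 [0.5888 0.0884 0.0993] [222. 231.]
pinpoint handle_bar 0.69 [0.5667 0.2521 0.1003] [231. 288.]
pinpoint check_weight 0.63 [0.5906 0.0875 0.001 ] [238. 192.]
pinpoint check_weight 0.55 [ 0.4273  0.2349 -0.0017] [183. 243.]
pinpoint hook_seat 0.4 [ 0.6406 -0.2511  0.1779] [366. 164.]
pinpoint hook_seat 0.22 [ 0.6698 -0.2519  0.0019] [353. 174.]
```

The weight now stands upright at (0.588, 0.090), released. Next I'll map the tall surroundings to pick a safe direction for building tilt.

Run:
```python
from h import *
A=np.vstack([cloud(s)[s["z_map"]>0].reshape(-1,3) for s in(robot.snapshot("side"),robot.snapshot("top"))])
xs=np.arange(.3,1.3,.1); ys=np.arange(-1.2,.6,.1)
print("x\\y "+" ".join("%4d"%(100*y) for y in ys))
for x in xs: print("%4d"%(100*x)," ".join("%4d"%(100*A[m][:,2].max()) if (m:=(abs(A[:,0]-x-.05)<.05)&(abs(A[:,1]-y-.05)<.05)).any() else "  --" for y in ys))
```

```text
x\y -120 -109  -99  -89  -79  -69  -59  -49  -39  -29  -19   -9    0   10   20   30   40   50
  30    4    7   --   10   10   10    6    8    6    8    8  125  125  124   75    0    0   --
  40    4    4    2   10   10   10    3    7    6    6    8    4   69   71   11    0    0   --
  50    4    4    3    1    1    8    9    2    2    2    4    4   65   65   10    1    0   --
  60   --   --   --   --    0    0    8    2    2   30    5    5   61   61   40   40   --   --
  70   28   31   34   35   --   32   32   32   32   38   30   40   40   40   40    6   --   --
  80   --   --   --   37   40   42   45   42   32   32   40   40   38   29   29    5   --  -46
  90   --   --   --   --   --   --   45   48   51   54   56   32   32   32   32    4   --    3
 100   --   --   --   --   --   --   --   --   --   --   56   52   36   --   17   --   --  -12
 110   --   --   --   --   --   --   --   --   --   --   --   --   --   --   -2  -12  -52  -51
 120   --   --   --   --   --   --   --   --   --   --   --   --   --   --   --   --   --  -65
```

The tallest mapped obstacles near the path are the pegboard (about 0.56 m) and the shelf (about 0.32 m). I'll build the tilt toward +x high up, at z of 0.7 or more. First I'll go up there and turn the closing line crosswise.

Run:
```python
from h import *
go((.52,0.03,.72),yaw=-90)
```

```text
t 16.08 tcp [0.5908 0.0908 0.2341] z [ 0.021  0.076 -0.997] yhead -0.5 q [-0.87  0.63  1.    1.75 -0.68  1.1   0.36] F [-0.3 -0.5  0.4] gap 0.0396
(0.52, 0.03, 0.72) -> [-0.0478 -0.1208 -0.981 ] rows 11.9
turn 1.9899
```

drive_tool([
  [0.1, -0.05, -0.12, -0.3, 0],
  [0.1, -0.05, -0.12, -0.98, 0.99],
  [0.1, -0.05, -0.12, -0.98, 0.99],
  [0.1, -0.05, -0.12, -0.98, 0.99],
  [0.1, -0.05, -0.12, -0.98, 0.99],
  [0.1, -0.05, -0.12, -0.98, 0.99],
  [0.1, -0.05, -0.12, -0.98, 0.99],
  [0.1, -0.05, -0.12, -0.98, 0.99],
  [0.1, -0.05, -0.12, -0.98, 0.99],
  [0.1, -0.05, -0.12, -0.98, 0.99],
  [0.1, -0.05, -0.12, -0.98, 0.99],
  [0.1, -0.05, -0.12, -0.98, 0.99],
])

```text
t: 17.08
tcp_pos: [0.5343, 0.0321, 0.6474]
eef_rot: [[0.709, 0.706, -0.002], [0.704, -0.706, 0.077], [0.053, -0.056, -0.997]]
contact_force: [1.3, 0.4, -1.7]
finger_gap: 0.0396
finger_force: 0.0
```

Run:
```python
from h import *
p=robot.sense()["tcp_pos"]
go((.60,0,.75),np.array(p)+np.array([.64,0,.77])*.5,yaw=-90)
```

```text
t 17.08 tcp [0.5343 0.0321 0.6474] z [-0.002  0.077 -0.997] yhead -45.0 q [-0.69  0.26  0.85  1.09 -0.28  1.88 -0.73] F [ 1.3  0.4 -1.7] gap 0.0396
(0.6, 0, 0.75) -> [ 0.0588  0.1266 -0.2098] rows 3.0
[0.85428934 0.03206818 1.03238076] -> [ 0.4941  0.4085 -0.7691] rows 12.0
turn 0.9975
```

drive_tool([
  [0.1, 0.49, 0.41, -0.77, 0.99],
  [0.1, 0.49, 0.41, -0.77, 0.99],
  [0.1, 0.49, 0.41, -0.77, 0.99],
  [0.1, 0.49, 0.41, -0.77, 0.99],
  [0.1, 0.49, 0.41, -0.77, 0.99],
  [0.1, 0.49, 0.41, -0.77, 0.99],
  [0.1, 0.49, 0.41, -0.77, 0.99],
  [0.1, 0.49, 0.41, -0.77, 0.99],
  [0.1, 0.49, 0.41, -0.77, 0.99],
  [0.1, 0.49, 0.41, -0.77, 0.99],
  [0.1, 0.49, 0.41, -0.77, 0.99],
  [0.1, 0.49, 0.41, -0.77, 0.99],
])

```text
t: 18.08
tcp_pos: [0.5921, 0.0435, 0.8093]
eef_rot: [[0.944, 0.06, 0.324], [0.002, -0.984, 0.177], [0.33, -0.166, -0.929]]
contact_force: [-3.9, 5.1, 3.2]
finger_gap: 0.0398
finger_force: 0.0
```

Run:
```python
from h import *
p=robot.sense()["tcp_pos"]
go(*[np.array(p)+np.array([np.cos(a),0,np.sin(a)])*.49 for a in (0,.5,1,1.57)],yaw=-90)
```

```text
t 18.08 tcp [0.5921 0.0435 0.8093] z [ 0.324  0.177 -0.929] yhead -86.5 q [ 0.2   0.31 -0.51  0.59  0.07  1.91 -1.77] F [-3.9  5.1  3.2] gap 0.0398
[1.08208888 0.04347328 0.80929417] -> [0.9253 0.059  0.3175] rows 11.8
[1.02210434 0.04347328 1.04421268] -> [ 0.9668 -0.0264 -0.158 ] rows 11.8
[0.85683701 0.04347328 1.22161495] -> [ 0.7717 -0.1053 -0.5948] rows 11.8
[0.59247908 0.04347328 1.29929401] -> [ 0.3237 -0.1629 -0.9105] rows 11.8
turn 0.0027
```

The tilt is growing quickly now that joint 6 is at its limit. I'll push on up and out, with a little -y.

drive_tool([
  [0.1, 0.75, 0.12, -0.6, 0],
  [0.1, 0.75, 0.12, -0.6, 0],
  [0.1, 0.75, 0.12, -0.6, 0],
  [0.1, 0.75, 0.12, -0.6, 0],
  [0.1, 0.75, 0.12, -0.6, 0],
  [0.1, 0.75, 0.12, -0.6, 0],
  [0.1, 0.75, 0.12, -0.6, 0],
  [0.1, 0.75, 0.12, -0.6, 0],
])

```text
t: 18.75
tcp_pos: [0.6592, -0.0065, 0.7937]
eef_rot: [[0.937, 0.025, 0.35], [-0.027, -0.989, 0.145], [0.35, -0.146, -0.926]]
contact_force: [-0.1, 0.4, -1.1]
finger_gap: 0.0398
finger_force: 0.0
```

Run:
```python
from h import *
p=robot.sense()["tcp_pos"]
go(*[np.array(p)+np.array([np.cos(a),0,np.sin(a)])*.49 for a in (0,.5,1,1.57)],np.array(p)+[0,-.49,0],yaw=-90)
```

```text
t 18.75 tcp [ 0.6592 -0.0065  0.7937] z [ 0.35   0.145 -0.926] yhead -88.5 q [-0.    0.42  0.06  0.46 -0.2   1.91 -1.63] F [-0.1  0.4 -1.1] gap 0.0398
[ 1.14919353 -0.00648713  0.79371519] -> [0.9178 0.0248 0.3427] rows 11.8
[ 1.08920899 -0.00648713  1.02863371] -> [ 0.9697 -0.0467 -0.1341] rows 11.8
[ 0.92394166 -0.00648713  1.20603598] -> [ 0.7841 -0.1067 -0.578 ] rows 11.8
[ 0.65958373 -0.00648713  1.28371504] -> [ 0.3433 -0.1427 -0.9067] rows 11.8
[ 0.65919353 -0.49648713  0.79371519] -> [ 0.0269  0.9692 -0.1424] rows 11.8
turn -0.0354
```

drive_tool([
  [0.1, 0.34, 0.05, -0.9, 0],
  [0.1, 0.34, 0.05, -0.9, 0],
  [0.1, 0.34, 0.05, -0.9, 0],
  [0.1, 0.34, 0.05, -0.9, 0],
  [0.1, 0.34, 0.05, -0.9, 0],
  [0.1, 0.34, 0.05, -0.9, 0],
  [0.1, 0.34, 0.05, -0.9, 0],
  [0.1, 0.34, 0.05, -0.9, 0],
  [0.1, 0.34, 0.05, -0.9, 0],
  [0.1, 0.34, 0.05, -0.9, 0],
])

```text
t: 19.58
tcp_pos: [0.5872, -0.0361, 0.8394]
eef_rot: [[0.917, 0.026, 0.397], [-0.035, -0.989, 0.144], [0.396, -0.146, -0.906]]
contact_force: [-0.6, 0.7, 0.3]
finger_gap: 0.0397
finger_force: 0.0
```

Run:
```python
from h import *
p=robot.sense()["tcp_pos"]
go(*[np.array(p)+np.array([np.cos(a),0,np.sin(a)])*.49 for a in (.5,1,1.57,2)],np.array(p)+[0,-.49,0],yaw=-90)
```

```text
t 19.58 tcp [ 0.5872 -0.0361  0.8394] z [ 0.397  0.144 -0.906] yhead -88.5 q [ 0.11  0.27 -0.05  0.56 -0.17  1.91 -1.6 ] F [-0.6  0.7  0.3] gap 0.0397
[ 1.01721686 -0.03608656  1.07436627] -> [ 0.9752 -0.0467 -0.0843] rows 11.8
[ 0.85194954 -0.03608656  1.25176854] -> [ 0.8126 -0.107  -0.5372] rows 11.8
[ 0.58759161 -0.03608656  1.3294476 ] -> [ 0.3892 -0.1432 -0.8879] rows 11.8
[ 0.38328946 -0.03608656  1.2850035 ] -> [-0.0209 -0.1407 -0.9696] rows 11.8
[ 0.58720141 -0.52608656  0.83944776] -> [ 0.0342  0.9692 -0.1413] rows 11.8
turn -0.0449
```

drive_tool([
  [0.1, 0.6, -0.1, -0.75, 0],
  [0.1, 0.6, -0.1, -0.75, 0],
  [0.1, 0.6, -0.1, -0.75, 0],
  [0.1, 0.6, -0.1, -0.75, 0],
  [0.1, 0.6, -0.1, -0.75, 0],
  [0.1, 0.6, -0.1, -0.75, 0],
  [0.1, 0.6, -0.1, -0.75, 0],
  [0.1, 0.6, -0.1, -0.75, 0],
  [0.1, 0.6, -0.1, -0.75, 0],
  [0.1, 0.6, -0.1, -0.75, 0],
  [0.1, 0.6, -0.1, -0.75, 0],
  [0.1, 0.6, -0.1, -0.75, 0],
])

```text
t: 20.58
tcp_pos: [0.5939, -0.015, 0.8627]
eef_rot: [[0.897, 0.027, 0.442], [-0.042, -0.989, 0.145], [0.441, -0.149, -0.885]]
contact_force: [-0.4, -0.3, 0.2]
finger_gap: 0.0397
finger_force: 0.0
```

Run:
```python
from h import *
p=robot.sense()["tcp_pos"]
go(*[np.array(p)+np.array([np.cos(a),0,np.sin(a)])*.49 for a in (0,.5,1,1.57,2)],yaw=-90)
```

```text
t 20.58 tcp [ 0.5939 -0.015   0.8627] z [ 0.442  0.145 -0.885] yhead -88.5 q [ 0.03  0.28  0.02  0.49 -0.18  1.91 -1.63] F [-0.4 -0.3  0.2] gap 0.0397
[ 1.08394499 -0.0149802   0.86271881] -> [0.8786 0.0262 0.4333] rows 11.8
[ 1.02396044 -0.0149802   1.09763732] -> [ 0.9782 -0.0469 -0.0356] rows 11.8
[ 0.85869312 -0.0149802   1.27503959] -> [ 0.8384 -0.1085 -0.4958] rows 11.8
[ 0.59433519 -0.0149802   1.35271865] -> [ 0.4329 -0.1457 -0.8671] rows 11.8
[ 0.39003304 -0.0149802   1.30827455] -> [ 0.0273 -0.1434 -0.9691] rows 11.8
turn -0.0542
```

drive_tool([
  [0.1, 0.66, -0.12, -0.7, 0],
  [0.1, 0.66, -0.12, -0.7, 0],
  [0.1, 0.66, -0.12, -0.7, 0],
  [0.1, 0.66, -0.12, -0.7, 0],
  [0.1, 0.66, -0.12, -0.7, 0],
  [0.1, 0.66, -0.12, -0.7, 0],
  [0.1, 0.66, -0.12, -0.7, 0],
  [0.1, 0.66, -0.12, -0.7, 0],
  [0.1, 0.66, -0.12, -0.7, 0],
  [0.1, 0.66, -0.12, -0.7, 0],
  [0.1, 0.66, -0.12, -0.7, 0],
  [0.1, 0.66, -0.12, -0.7, 0],
])

```text
t: 21.58
tcp_pos: [0.6025, 0.0059, 0.8834]
eef_rot: [[0.874, 0.029, 0.484], [-0.049, -0.988, 0.147], [0.483, -0.153, -0.862]]
contact_force: [-0.1, -1.0, 0.2]
finger_gap: 0.0395
finger_force: 0.0
```

drive_tool([
  [0.1, 0.7, -0.12, -0.66, 0],
  [0.1, 0.7, -0.12, -0.66, 0],
  [0.1, 0.7, -0.12, -0.66, 0],
  [0.1, 0.7, -0.12, -0.66, 0],
  [0.1, 0.7, -0.12, -0.66, 0],
  [0.1, 0.7, -0.12, -0.66, 0],
  [0.1, 0.7, -0.12, -0.66, 0],
  [0.1, 0.7, -0.12, -0.66, 0],
  [0.1, 0.7, -0.12, -0.66, 0],
  [0.1, 0.7, -0.12, -0.66, 0],
  [0.1, 0.7, -0.12, -0.66, 0],
  [0.1, 0.7, -0.12, -0.66, 0],
])

```text
t: 22.58
tcp_pos: [0.6077, 0.0203, 0.9028]
eef_rot: [[0.851, 0.031, 0.524], [-0.056, -0.987, 0.15], [0.522, -0.157, -0.839]]
contact_force: [0.1, -0.1, 0.2]
finger_gap: 0.0397
finger_force: 0.0
```

Run:
```python
from h import *
p=robot.sense()["tcp_pos"]
go(*[np.array(p)+np.array([np.cos(a),0,np.sin(a)])*.49 for a in (0,.5,1,1.57,2)],yaw=-90)
```

```text
t 22.58 tcp [0.6077 0.0203 0.9028] z [ 0.524  0.15  -0.839] yhead -88.2 q [-0.1   0.32  0.17  0.35 -0.24  1.91 -1.68] F [ 0.1 -0.1  0.2] gap 0.0397
[1.09774453 0.02033882 0.90280295] -> [0.8343 0.0306 0.5132] rows 11.8
[1.03775999 0.02033882 1.13772146] -> [ 0.9773 -0.0468  0.0564] rows 11.8
[0.87249266 0.02033882 1.31512373] -> [ 0.8809 -0.1128 -0.4143] rows 11.8
[0.60813473 0.02033882 1.3928028 ] -> [ 0.5119 -0.1537 -0.8214] rows 11.8
[0.40383258 0.02033882 1.34835869] -> [ 0.1176 -0.1525 -0.9609] rows 11.8
turn -0.072
```

drive_tool([
  [0.1, 0.72, -0.05, -0.66, 0],
  [0.1, 0.72, -0.05, -0.66, 0],
  [0.1, 0.72, -0.05, -0.66, 0],
  [0.1, 0.72, -0.05, -0.66, 0],
  [0.1, 0.72, -0.05, -0.66, 0],
  [0.1, 0.72, -0.05, -0.66, 0],
  [0.1, 0.72, -0.05, -0.66, 0],
  [0.1, 0.72, -0.05, -0.66, 0],
  [0.1, 0.72, -0.05, -0.66, 0],
  [0.1, 0.72, -0.05, -0.66, 0],
  [0.1, 0.72, -0.05, -0.66, 0],
  [0.1, 0.72, -0.05, -0.66, 0],
])

```text
t: 23.58
tcp_pos: [0.6031, 0.0097, 0.9228]
eef_rot: [[0.827, 0.034, 0.561], [-0.063, -0.986, 0.152], [0.559, -0.161, -0.814]]
contact_force: [-0.2, -0.1, 0.3]
finger_gap: 0.0395
finger_force: 0.0
```

drive_tool([
  [0.1, 0.75, -0.05, -0.64, 0],
  [0.1, 0.75, -0.05, -0.64, 0],
  [0.1, 0.75, -0.05, -0.64, 0],
  [0.1, 0.75, -0.05, -0.64, 0],
  [0.1, 0.75, -0.05, -0.64, 0],
  [0.1, 0.75, -0.05, -0.64, 0],
  [0.1, 0.75, -0.05, -0.64, 0],
  [0.1, 0.75, -0.05, -0.64, 0],
  [0.1, 0.75, -0.05, -0.64, 0],
  [0.1, 0.75, -0.05, -0.64, 0],
  [0.1, 0.75, -0.05, -0.64, 0],
  [0.1, 0.75, -0.05, -0.64, 0],
])

```text
t: 24.58
tcp_pos: [0.5965, -0.0001, 0.9425]
eef_rot: [[0.802, 0.036, 0.597], [-0.069, -0.986, 0.153], [0.594, -0.164, -0.788]]
contact_force: [0.5, 0.9, 0.6]
finger_gap: 0.0397
finger_force: 0.0
```

drive_tool([
  [0.1, 0.78, -0.05, -0.6, 0],
  [0.1, 0.78, -0.05, -0.6, 0],
  [0.1, 0.78, -0.05, -0.6, 0],
  [0.1, 0.78, -0.05, -0.6, 0],
  [0.1, 0.78, -0.05, -0.6, 0],
  [0.1, 0.78, -0.05, -0.6, 0],
  [0.1, 0.78, -0.05, -0.6, 0],
  [0.1, 0.78, -0.05, -0.6, 0],
  [0.1, 0.78, -0.05, -0.6, 0],
  [0.1, 0.78, -0.05, -0.6, 0],
  [0.1, 0.78, -0.05, -0.6, 0],
  [0.1, 0.78, -0.05, -0.6, 0],
])

```text
t: 25.58
tcp_pos: [0.5867, -0.0088, 0.9618]
eef_rot: [[0.776, 0.038, 0.629], [-0.076, -0.985, 0.153], [0.626, -0.166, -0.762]]
contact_force: [0.9, -0.4, 0.2]
finger_gap: 0.0397
finger_force: 0.0
```

Run:
```python
from h import *
p=robot.sense()["tcp_pos"]
go(*[np.array(p)+np.array([np.cos(a),0,np.sin(a)])*.49 for a in (0,.5,1,1.57,2)],yaw=-90)
```

```text
t 25.58 tcp [ 0.5867 -0.0088  0.9618] z [ 0.629  0.153 -0.762] yhead -87.8 q [-0.04  0.31  0.27  0.25 -0.38  1.91 -1.65] F [ 0.9 -0.4  0.2] gap 0.0397
[ 1.07668861 -0.00882813  0.96175949] -> [0.7608 0.0374 0.6166] rows 11.8
[ 1.01670406 -0.00882813  1.196678  ] -> [ 0.9617 -0.0454  0.1831] rows 11.8
[ 0.85143674 -0.00882813  1.37408027] -> [ 0.9271 -0.1171 -0.2953] rows 11.8
[ 0.58707881 -0.00882813  1.45175933] -> [ 0.6139 -0.1631 -0.7463] rows 11.8
[ 0.38277666 -0.00882813  1.40731523] -> [ 0.241  -0.1639 -0.9356] rows 11.8
turn -0.0976
```

drive_tool([
  [0.1, 0.6, -0.1, -0.75, 0],
  [0.1, 0.6, -0.1, -0.75, 0],
  [0.1, 0.6, -0.1, -0.75, 0],
  [0.1, 0.6, -0.1, -0.75, 0],
  [0.1, 0.6, -0.1, -0.75, 0],
  [0.1, 0.6, -0.1, -0.75, 0],
  [0.1, 0.6, -0.1, -0.75, 0],
  [0.1, 0.6, -0.1, -0.75, 0],
  [0.1, 0.6, -0.1, -0.75, 0],
  [0.1, 0.6, -0.1, -0.75, 0],
  [0.1, 0.6, -0.1, -0.75, 0],
  [0.1, 0.6, -0.1, -0.75, 0],
])

```text
t: 26.58
tcp_pos: [0.5467, -0.0047, 0.9949]
eef_rot: [[0.741, 0.042, 0.67], [-0.084, -0.984, 0.155], [0.666, -0.171, -0.726]]
contact_force: [-0.0, 0.6, 0.6]
finger_gap: 0.0394
finger_force: 0.0
```

drive_tool([
  [0.1, 0.8, -0.1, -0.55, 0],
  [0.1, 0.8, -0.1, -0.55, 0],
  [0.1, 0.8, -0.1, -0.55, 0],
  [0.1, 0.8, -0.1, -0.55, 0],
  [0.1, 0.8, -0.1, -0.55, 0],
  [0.1, 0.8, -0.1, -0.55, 0],
  [0.1, 0.8, -0.1, -0.55, 0],
  [0.1, 0.8, -0.1, -0.55, 0],
  [0.1, 0.8, -0.1, -0.55, 0],
  [0.1, 0.8, -0.1, -0.55, 0],
  [0.1, 0.8, -0.1, -0.55, 0],
  [0.1, 0.8, -0.1, -0.55, 0],
])

```text
t: 27.58
tcp_pos: [0.535, -0.0026, 1.0123]
eef_rot: [[0.715, 0.046, 0.697], [-0.09, -0.984, 0.156], [0.693, -0.174, -0.699]]
contact_force: [-0.4, 0.3, -0.2]
finger_gap: 0.0397
finger_force: 0.0
```

Run:
```python
from h import *
p=robot.sense()["tcp_pos"]
go(*[np.array(p)+np.array([np.cos(a),0,np.sin(a)])*.49 for a in (0,.5,1,1.57,2)],yaw=-90)
```

```text
t 27.58 tcp [ 0.535  -0.0026  1.0123] z [ 0.697  0.156 -0.699] yhead -87.4 q [-0.15  0.23  0.56  0.25 -0.55  1.91 -1.65] F [-0.4  0.3 -0.2] gap 0.0397
[ 1.02499918 -0.00264152  1.01227964] -> [0.7009 0.0446 0.6834] rows 11.8
[ 0.96501464 -0.00264152  1.24719815] -> [ 0.9408 -0.0426  0.2711] rows 11.8
[ 0.79974731 -0.00264152  1.42460042] -> [ 0.9503 -0.1194 -0.2076] rows 11.8
[ 0.53538938 -0.00264152  1.50227948] -> [ 0.6798 -0.1706 -0.685 ] rows 11.8
[ 0.33108723 -0.00264152  1.45783537] -> [ 0.326  -0.1737 -0.9077] rows 11.8
turn -0.1156
```

drive_tool([
  [0.1, 0.5, -0.15, -0.83, 0],
  [0.1, 0.5, -0.15, -0.83, 0],
  [0.1, 0.5, -0.15, -0.83, 0],
  [0.1, 0.5, -0.15, -0.83, 0],
  [0.1, 0.5, -0.15, -0.83, 0],
  [0.1, 0.5, -0.15, -0.83, 0],
  [0.1, 0.5, -0.15, -0.83, 0],
  [0.1, 0.5, -0.15, -0.83, 0],
  [0.1, 0.5, -0.15, -0.83, 0],
  [0.1, 0.5, -0.15, -0.83, 0],
  [0.1, 0.5, -0.15, -0.83, 0],
  [0.1, 0.5, -0.15, -0.83, 0],
])

```text
t: 28.58
tcp_pos: [0.4759, 0.0075, 1.0479]
eef_rot: [[0.671, 0.052, 0.74], [-0.1, -0.982, 0.16], [0.735, -0.181, -0.654]]
contact_force: [0.5, -0.3, -0.5]
finger_gap: 0.0395
finger_force: 0.0
```

drive_tool([
  [0.1, 0.65, -0.15, -0.73, 0],
  [0.1, 0.65, -0.15, -0.73, 0],
  [0.1, 0.65, -0.15, -0.73, 0],
  [0.1, 0.65, -0.15, -0.73, 0],
  [0.1, 0.65, -0.15, -0.73, 0],
  [0.1, 0.65, -0.15, -0.73, 0],
  [0.1, 0.65, -0.15, -0.73, 0],
  [0.1, 0.65, -0.15, -0.73, 0],
  [0.1, 0.65, -0.15, -0.73, 0],
  [0.1, 0.65, -0.15, -0.73, 0],
  [0.1, 0.65, -0.15, -0.73, 0],
  [0.1, 0.65, -0.15, -0.73, 0],
])

```text
t: 29.58
tcp_pos: [0.4382, 0.0127, 1.0725]
eef_rot: [[0.632, 0.06, 0.773], [-0.108, -0.981, 0.164], [0.768, -0.187, -0.613]]
contact_force: [-0.5, 0.7, 0.3]
finger_gap: 0.0395
finger_force: 0.0
```

Run:
```python
from h import *
p=robot.sense()["tcp_pos"]
go(*[np.array(p)+np.array([np.cos(a),0,np.sin(a)])*.49 for a in (0,.5,1,1.57,2)],yaw=-90)
```

```text
t 29.58 tcp [0.4382 0.0127 1.0725] z [ 0.773  0.164 -0.613] yhead -86.5 q [ 0.01  0.08 -0.04  0.25 -0.14  1.91 -1.75] F [-0.5  0.7  0.3] gap 0.0395
[0.92822809 0.01271121 1.07253843] -> [0.6192 0.0584 0.7574] rows 11.8
[0.86824354 0.01271121 1.30745695] -> [ 0.904  -0.0367  0.3766] rows 11.8
[0.70297622 0.01271121 1.48485921] -> [ 0.9675 -0.1228 -0.0963] rows 11.8
[0.43861829 0.01271121 1.56253828] -> [ 0.7527 -0.1833 -0.6002] rows 11.8
[0.23431614 0.01271121 1.51809417] -> [ 0.4263 -0.191  -0.8615] rows 11.8
turn -0.1398
```

drive_tool([
  [0.1, 0.55, -0.15, -0.8, 0],
  [0.1, 0.55, -0.15, -0.8, 0],
  [0.1, 0.55, -0.15, -0.8, 0],
  [0.1, 0.55, -0.15, -0.8, 0],
  [0.1, 0.55, -0.15, -0.8, 0],
  [0.1, 0.55, -0.15, -0.8, 0],
  [0.1, 0.55, -0.15, -0.8, 0],
  [0.1, 0.55, -0.15, -0.8, 0],
  [0.1, 0.55, -0.15, -0.8, 0],
  [0.1, 0.55, -0.15, -0.8, 0],
  [0.1, 0.55, -0.15, -0.8, 0],
  [0.1, 0.55, -0.15, -0.8, 0],
])

```text
t: 30.58
tcp_pos: [0.3779, 0.0114, 1.0977]
eef_rot: [[0.585, 0.069, 0.808], [-0.118, -0.979, 0.169], [0.803, -0.194, -0.564]]
contact_force: [1.2, 0.1, -0.2]
finger_gap: 0.0399
finger_force: 0.0
```

drive_tool([
  [0.1, 0.6, -0.15, -0.78, 0],
  [0.1, 0.6, -0.15, -0.78, 0],
  [0.1, 0.6, -0.15, -0.78, 0],
  [0.1, 0.6, -0.15, -0.78, 0],
  [0.1, 0.6, -0.15, -0.78, 0],
  [0.1, 0.6, -0.15, -0.78, 0],
  [0.1, 0.6, -0.15, -0.78, 0],
  [0.1, 0.6, -0.15, -0.78, 0],
])

```text
t: 31.25
tcp_pos: [0.3403, 0.0158, 1.1171]
eef_rot: [[0.543, 0.075, 0.836], [-0.127, -0.977, 0.169], [0.83, -0.198, -0.522]]
contact_force: [-0.2, -0.8, 0.2]
finger_gap: 0.0394
finger_force: 0.0
```

```bash
cat >> h.py <<'E'
def lvl():
    """turn (units of 45 deg) that makes tool y horizontal, and heading of tool z"""
    R=np.array(robot.sense()["eef_rot"]); a=np.arctan2(R[2,1],R[2,0]); a=(a+np.pi/2)%np.pi-np.pi/2
    print("level turn",(np.degrees(a)/45).round(4),"head",np.degrees(np.arctan2(R[1,2],R[0,2])).round(1),"tilt",np.arccos(-R[2,2]).round(3))
E
python3 - <<'E'
from h import *
R=np.array(robot.sense()["eef_rot"]); h=R[:2,2]/np.linalg.norm(R[:2,2])
lvl()
go((.45,.06,.70),(.45,.06,.45))
E
```

```text
level turn -0.2981 head 11.5 tilt 1.022
t 31.25 tcp [0.3403 0.0158 1.1171] z [ 0.836  0.169 -0.522] yhead -85.6 q [ 0.75 -0.03 -0.57  0.24 -0.36  1.91 -1.73] F [-0.2 -0.8  0.2] gap 0.0394
(0.45, 0.06, 0.7) -> [-0.5843  0.0951  0.6335] rows 10.4
(0.45, 0.06, 0.45) -> [-0.9993  0.194   0.8943] rows 16.2
```

Tilt is now 1.02 rad, heading +x within 11°. Now I'll level the closing line, open, and descend behind the weight.

drive_tool([
  [-1, -0.584, 0.095, 0.633, -0.298],
  [-1, -0.584, 0.095, 0.633, -0.298],
  [-1, -0.584, 0.095, 0.633, -0.298],
  [-1, -0.584, 0.095, 0.633, -0.298],
  [-1, -0.584, 0.095, 0.633, -0.298],
  [-1, -0.584, 0.095, 0.633, -0.298],
  [-1, -0.584, 0.095, 0.633, -0.298],
  [-1, -0.584, 0.095, 0.633, -0.298],
  [-1, -0.584, 0.095, 0.633, -0.298],
  [-1, -0.584, 0.095, 0.633, -0.298],
  [-1, -0.584, 0.095, 0.633, -0.298],
  [-1, -0.584, 0.095, 0.633, -0.298],
])

```text
t: 32.25
tcp_pos: [0.4857, 0.0412, 0.8505]
eef_rot: [[0.516, 0.209, 0.83], [0.105, -0.978, 0.18], [0.85, -0.006, -0.527]]
contact_force: [0.9, 0.8, 0.3]
finger_gap: 0.0882
finger_force: 0.0
```

Run:
```python
from h import *
lvl(); go((.42,.05,.35),(.45,.06,.25))
```

```text
level turn -0.0084 head 12.2 tilt 1.016
t 32.25 tcp [0.4857 0.0412 0.8505] z [ 0.83   0.18  -0.527] yhead -78.0 q [-0.   -0.37 -0.06  1.47 -0.17  1.04 -1.43] F [0.9 0.8 0.3] gap 0.0882
(0.42, 0.05, 0.35) -> [-0.9166 -0.039   0.4216] rows 12.1
(0.45, 0.06, 0.25) -> [-1.0535 -0.0449  0.5805] rows 14.4
```

drive_tool([
  [-1, -0.91, -0.039, 0.42, 0],
  [-1, -0.91, -0.039, 0.42, 0],
  [-1, -0.91, -0.039, 0.42, 0],
  [-1, -0.91, -0.039, 0.42, 0],
  [-1, -0.91, -0.039, 0.42, 0],
  [-1, -0.91, -0.039, 0.42, 0],
  [-1, -0.91, -0.039, 0.42, 0],
  [-1, -0.91, -0.039, 0.42, 0],
  [-1, -0.91, -0.039, 0.42, 0],
  [-1, -0.91, -0.039, 0.42, 0],
  [-1, -0.91, -0.039, 0.42, 0],
  [-1, -0.91, -0.039, 0.42, 0],
])

```text
t: 33.25
tcp_pos: [0.4839, 0.0564, 0.4417]
eef_rot: [[0.539, 0.207, 0.816], [0.11, -0.978, 0.176], [0.835, -0.005, -0.55]]
contact_force: [0.5, 0.0, 1.1]
finger_gap: 0.0878
finger_force: 0.0
```

Run:
```python
from h import *
R=np.array(robot.sense()["eef_rot"]); g=np.array([.588,.0895,.035]); T=g+.019*R[:,2]; print("T",T)
lvl(); go(tuple((T-.14*R[:,2]+[0,0,.08]).round(3)),tuple((T-.12*R[:,2]).round(3)))
```

```text
T [0.60350568 0.09284579 0.02454153]
level turn -0.0083 head 12.2 tilt 0.988
t 33.25 tcp [0.4839 0.0564 0.4417] z [ 0.816  0.176 -0.55 ] yhead -78.0 q [ 0.15 -0.37 -0.25  2.39 -0.94  0.19 -0.66] F [0.5 0.  1.1] gap 0.0878
(np.float64(0.489), np.float64(0.068), np.float64(0.182)) -> [-0.4255 -0.0177  0.2983] rows 6.2
(np.float64(0.506), np.float64(0.072), np.float64(0.091)) -> [-0.5582 -0.0175  0.4277] rows 8.4
```

The arm is at joint limits here, folded too close for this wrist branch. With the tool nearly in line with the forearm (q6 ≈ 0.19), turning should wind joint 5 over to its other branch. I'll move out a bit and turn in steps, watching joints 5 and 7.

Run:
```python
from h import *
go((.63,-.02,.45))
```

```text
t 33.25 tcp [0.4839 0.0564 0.4417] z [ 0.816  0.176 -0.55 ] yhead -78.0 q [ 0.15 -0.37 -0.25  2.39 -0.94  0.19 -0.66] F [0.5 0.  1.1] gap 0.0878
(0.63, -0.02, 0.45) -> [0.1548 0.2101 0.2024] rows 4.0
```

drive_tool([
  [-1, 0.155, 0.21, 0.2, -0.16],
  [-1, 0.155, 0.21, 0.2, -0.32],
  [-1, 0.155, 0.21, 0.2, -0.48],
  [-1, 0.155, 0.21, 0.2, -0.64],
  [-1, 0.155, 0.21, 0.2, -0.8],
  [-1, 0.155, 0.21, 0.2, -0.95],
  [-1, 0.155, 0.21, 0.2, -1],
])

```text
t: 33.83
tcp_pos: [0.6306, -0.026, 0.4494]
eef_rot: [[0.279, 0.505, 0.817], [0.723, -0.67, 0.167], [0.632, 0.544, -0.552]]
contact_force: [-0.8, -0.2, 0.0]
finger_gap: 0.0883
finger_force: 0.0
```

Run:
```python
from h import *
lvl();go((.63,-.02,.45))
```

```text
level turn 0.9052 head 11.6 tilt 0.986
t 33.83 tcp [ 0.6306 -0.026   0.4494] z [ 0.817  0.167 -0.552] yhead -53.0 q [-0.02 -0.04  0.12  2.13 -1.23  0.26  0.53] F [-0.8 -0.2  0. ] gap 0.0883
(0.63, -0.02, 0.45) -> [ 0.0092 -0.008   0.0003] rows 0.1
```

drive_tool([
  [-1, 0, 0, 0, -0.16],
  [-1, 0, 0, 0, -0.32],
  [-1, 0, 0, 0, -0.48],
  [-1, 0, 0, 0, -0.64],
  [-1, 0, 0, 0, -0.8],
  [-1, 0, 0, 0, -1],
])

```text
t: 34.33
tcp_pos: [0.6282, -0.0241, 0.4495]
eef_rot: [[-0.142, 0.56, 0.816], [0.986, 0.004, 0.169], [0.092, 0.829, -0.552]]
contact_force: [-0.3, 0.2, 0.1]
finger_gap: 0.0881
finger_force: 0.0
```

drive_tool([
  [-1, 0, 0, 0, -0.16],
  [-1, 0, 0, 0, -0.32],
  [-1, 0, 0, 0, -0.48],
  [-1, 0, 0, 0, -0.64],
  [-1, 0, 0, 0, -0.8],
  [-1, 0, 0, 0, -1],
])

```text
t: 34.83
tcp_pos: [0.6282, -0.0241, 0.4495]
eef_rot: [[-0.486, 0.312, 0.816], [0.719, 0.675, 0.169], [-0.498, 0.669, -0.552]]
contact_force: [0.3, 0.4, 0.4]
finger_gap: 0.0883
finger_force: 0.0
```

Run:
```python
from h import *
lvl();go((.63,-.02,.45),(.63,-.02,.4))
```

```text
level turn -1.1855 head 11.7 tilt 0.986
t 34.83 tcp [ 0.6282 -0.0241  0.4495] z [ 0.816  0.169 -0.552] yhead 65.1 q [-0.1  -0.05  0.19  2.14 -1.22  0.25  2.03] F [0.3 0.4 0.4] gap 0.0883
(0.63, -0.02, 0.45) -> [0.0036 0.0074 0.0037] rows 0.1
(0.63, -0.02, 0.4) -> [ 0.0534 -0.0595  0.0589] rows 1.2
```

Before going on I'll fit a quick kinematic model to the logged poses, so I can plan the branch change properly.

```bash
cat > kin.py <<'E'
import numpy as np, itertools
from scipy.spatial.transform import Rotation as Ro
from scipy.optimize import least_squares
Z=lambda a:Ro.from_euler('z',a).as_matrix()
Y=lambda a:Ro.from_euler('y',a).as_matrix()
def fk(q,S,c,P):
    h,a,e1,b,e2,L,e3,a0=P
    R=Z(S[0]*q[0]); p=R@[a0,0,h]; R=R@Y(q[1])@Z(S[1]*q[2]); p=p+R@[e1,0,a]
    R=R@Y(q[3]); p=p+R@[e2,0,b]; R=R@Z(S[2]*q[4])@Y(q[5]); p=p+R@[e3,0,L]
    return p,R@Z(S[3]*q[6]+c)
D=[([-1.28,.537,-.004,1.539,.003,1.067,-.071],[.227,.608,.238],[-.0,-.002,-1],[.349,.937,-.002]),
([-1.32,1.242,.591,.292,-.566,1.649,.024],[.334,.859,.231],[-.005,.009,-1],[.377,.926,.006]),
([-1.338,1.345,1.253,.246,-1.219,1.672,.078],[.345,.875,.216],[.01,.042,-.999],[.379,.924,.043]),
([-1.672,1.221,1.253,.985,-1.145,1.446,.431],[.315,.799,.188],[.023,.076,-.997],[.376,.923,.08]),
([-1.7,.66,1.25,1.86,-.77,1.12,.43],[.3999,.4,.2511],[.021,.079,-.997],[.83,.554,.062]),
([-1.01,.36,1.2,2.06,-.51,.99,.45],[.4618,.0004,.2506],[.024,.076,-.997],[1,-.002,.024]),
([-.37,.9,.76,1.75,-.91,.88,.84],[.6192,-.1045,.0467],[.024,.078,-.997],[1,.001,.025]),
([-1.29,.54,1.07,1.94,-.67,.98,.09],[.4844,.2349,.2206],[.028,.08,-.996],[1,-.008,.027]),
([.11,.27,-.05,.56,-.17,1.91,-1.6],[.5872,-.0361,.8394],[.397,.144,-.906],[.026,-.989,-.146]),
([-.04,.31,.27,.25,-.38,1.91,-1.65],[.5867,-.0088,.9618],[.629,.153,-.762],[.038,-.985,-.166]),
([.01,.08,-.04,.25,-.14,1.91,-1.75],[.4382,.0127,1.0725],[.773,.164,-.613],[.06,-.981,-.187]),
([.75,-.03,-.57,.24,-.36,1.91,-1.73],[.3403,.0158,1.1171],[.836,.169,-.522],[.075,-.977,-.198]),
([.15,-.37,-.25,2.39,-.94,.19,-.66],[.4839,.0564,.4417],[.816,.176,-.55],[.207,-.978,-.005]),
([-.1,-.05,.19,2.14,-1.22,.25,2.03],[.6282,-.0241,.4495],[.816,.169,-.552],[.312,.675,.669])]
def fit():
    best=None
    for S in itertools.product([1,-1],repeat=4):
        for c in(0,np.pi/2,np.pi,-np.pi/2):
            e=0
            for q,p,z,y in D:
                R=fk(q,S,c,[0]*8)[1]; e+=np.linalg.norm(R[:,2]-z)+np.linalg.norm(R[:,1]-y)
            if best is None or e<best[0]: best=(e,S,c)
    e,S,c=best
    r=least_squares(lambda P:np.concatenate([fk(q,S,c,P)[0]-p for q,p,z,y in D]),[.3,.5,0,.4,0,.3,0,0],loss='soft_l1',f_scale=.01)
    return e/len(D),S,c,r.x,np.abs(r.fun).max()
E
python3 - <<'E'
from kin import *
e,S,c,P,m=fit(); print(e,S,c,P.round(3),m)
LO=np.array([-2.7,-.37,-1.27,.24,-1.31,.19,-2.76])+.02;HI=np.array([2.7,2.16,1.26,2.4,4.45,1.91,2.76])-.02
zt=np.array([.816,.169,-.552]); yt=np.cross(zt,[0,0,1]);yt/=np.linalg.norm(yt)
rng=np.random.default_rng(0)
def ik(p,ys,n=60):
    out=[]
    for _ in range(n):
        r=least_squares(lambda q:np.r_[fk(q,S,c,P)[0]-p,.3*(fk(q,S,c,P)[1][:,2]-zt),.3*(fk(q,S,c,P)[1][:,1]-ys)],rng.uniform(LO,HI),bounds=(LO,HI))
        if r.cost<1e-7: out.append(r.x)
    return np.array(out)
for nm,g in(("grasp",[.588,.0895,.035]),("lift",[.588,.0895,.14]),("up",[.588,.0895,.25]),("hookhi",[.63,-.25,.125]),("hook",[.64,-.25,.105])):
    for s in(1,-1):
        o=ik(np.array(g)+.019*zt,s*yt); print(nm,s,len(o)); 
        if len(o): print(o[np.argsort(o[:,2])][::max(1,len(o)//4)].round(2))
E
```

```text
0.01106934219970117 (-1, -1, -1, -1) 1.5707963267948966 [ 0.33   0.474  0.017  0.441  0.004  0.272 -0.028  0.003] 0.036797851208441534
grasp 1 36
[[ 0.77  1.25 -0.93  2.22  2.99  0.93  2.65]
 [ 0.2   0.87 -0.33  2.22  3.16  0.89  1.87]
 [-0.64  0.95  0.53  2.23  3.32  0.96  1.05]
 [-0.92  1.14  0.82  2.23  3.36  1.02  0.7 ]]
grasp -1 40
[[ 0.87  1.39 -1.03  2.22  2.96  0.96 -0.29]
 [ 0.43  0.96 -0.57  2.22  3.1   0.89 -1.01]
 [ 0.32  0.91 -0.46  2.22  3.12  0.89 -1.13]
 [-0.04  0.83 -0.09  2.22  3.21  0.89 -1.5 ]]
lift 1 28
[[ 0.86  1.04 -1.11  2.28  2.74  0.83  2.73]
 [ 0.26  0.6  -0.41  2.27  3.09  0.67  1.87]
 [-0.35  0.57  0.24  2.27  3.33  0.69  1.35]
 [-0.99  0.88  0.96  2.28  3.57  0.87  0.67]]
lift -1 25
[[ 0.87  1.07 -1.13  2.28  2.73  0.84 -0.38]
 [ 0.58  0.74 -0.77  2.27  2.92  0.71 -0.9 ]
 [ 0.24  0.6  -0.4   2.27  3.09  0.67 -1.29]
 [-0.19  0.56  0.07  2.27  3.27  0.68 -1.66]
 [-1.09  1.02  1.1   2.29  3.61  0.94 -2.66]]
up 1 24
[[ 0.82  0.54 -1.06  2.26  2.64  0.48  2.43]
 [ 0.17  0.31 -0.32  2.25  3.15  0.38  1.68]
 [-0.46  0.31  0.35  2.26  3.46  0.42  1.24]
 [-0.9   
[... 386 characters left out ...]
2  0.96  2.    4.05  1.28  0.68]
 [-0.34  1.3   1.24  2.01  3.88  1.53  0.47]]
hookhi -1 35
[[ 1.53  1.41 -1.25  1.95  2.11  0.28  0.91]
 [ 1.51  1.34 -1.19  1.94  2.2   0.21  0.77]
 [ 1.18  0.88 -0.76  1.95  4.16  0.27 -1.63]
 [ 0.64  0.7  -0.08  1.98  4.26  0.66 -2.04]
 [-0.26  1.14  1.1   2.    3.98  1.4  -2.55]]
hook 1 36
[[ 1.52  1.47 -1.25  1.92  2.14  0.3  -2.2 ]
 [ 1.49  1.39 -1.18  1.91  2.24  0.22 -2.37]
 [ 1.22  0.98 -0.83  1.91  4.02  0.21  1.73]
 [ 0.09  0.86  0.59  1.96  4.13  1.03  0.87]]
hook -1 36
[[ 1.51  1.46 -1.24  1.92  2.15  0.29  0.92]
 [ 1.49  1.39 -1.19  1.91  2.23  0.23  0.78]
 [ 1.21  0.98 -0.83  1.91  4.03  0.21 -1.41]
 [ 0.54  0.75  0.02  1.95  4.22  0.72 -2.05]]
```

```bash
cat > sim.py <<'E'
from kin import *
_,S,c,P,_=fit()
LO=np.array([-2.7,-.37,-1.27,.24,-1.31,.19,-2.76]);HI=np.array([2.7,2.16,1.26,2.4,4.45,1.91,2.76])
def local(q,p,R,w=2.):
    """nearest joint solution to pose, from q"""
    f=lambda x:np.r_[fk(x,S,c,P)[0]-p,w*.5*np.cross(fk(x,S,c,P)[1].T,R.T).sum(0),.01*(x-q)]
    return least_squares(f,np.clip(q,LO+1e-3,HI-1e-3),bounds=(np.maximum(LO,q-.3)-1e-6,np.minimum(HI,q+.3)+1e-6),max_nfev=15).x
def run(q,path,v=True):
    p,R=fk(q,S,c,P)
    for tgt,turn in path:
        n=int(max(np.linalg.norm(np.array(tgt)-p)/.04,abs(turn)/.12,1))+1
        p0=p
        for i in range(n):
            Rt=R@Z(turn/n); q=local(q,p+(np.array(tgt)-p)/(n-i),Rt); p,R=fk(q,S,c,P)
        if v: print(tgt,n,"got",p.round(3),"z",R[:,2].round(3),"yz",R[2,1].round(2),"q",q.round(2))
    return q
E
python3 - <<'E'
from sim import *
q0=np.array([-.1,-.05,.19,2.14,-1.22,.25,2.03])
for W in ([(.60,.02,.6),(.5,.35,.55),(.5,.35,.3),(.604,.093,.25),(.604,.093,.025)],
          [(.5,.35,.5),(.5,.35,.3),(.604,.093,.25),(.604,.093,.025)],
          [(.62,.02,.7),(.45,.45,.6),(.45,.45,.35),(.604,.093,.25),(.604,.093,.025)]):
    print("--"); run(q0,[(w,0) for w in W])
E
```

```text
--
(0.6, 0.02, 0.6) 5 got [0.6  0.02 0.6 ] z [ 0.817  0.165 -0.553] yz 0.66 q [ 0.1  -0.2  -0.05  1.91 -0.46  0.5   1.19]
(0.5, 0.35, 0.55) 9 got [0.5  0.35 0.55] z [ 0.817  0.165 -0.553] yz 0.66 q [ 0.62 -0.37 -1.16  1.94  0.13  0.44  0.08]
(0.5, 0.35, 0.3) 7 got [0.5  0.35 0.3 ] z [ 0.815  0.166 -0.555] yz 0.66 q [ 0.11  0.34 -1.02  2.2   1.88  0.76 -1.47]
(0.604, 0.093, 0.25) 8 got [0.604 0.093 0.25 ] z [ 0.815  0.166 -0.555] yz 0.66 q [ 0.77  0.46 -1.    2.25  2.67  0.42 -1.72]
(0.604, 0.093, 0.025) 6 got [0.604 0.093 0.025] z [ 0.815  0.166 -0.555] yz 0.66 q [ 0.59  1.07 -0.74  2.22  3.04  0.9  -1.7 ]
--
(0.5, 0.35, 0.5) 10 got [0.5  0.35 0.5 ] z [ 0.815  0.168 -0.554] yz 0.66 q [ 0.71 -0.37 -1.27  2.03  0.19  0.33 -0.01]
(0.5, 0.35, 0.3) 6 got [0.5  0.35 0.3 ] z [ 0.814  0.169 -0.556] yz 0.66 q [ 0.14  0.35 -1.04  2.2   1.89  0.77 -1.46]
(0.604, 0.093, 0.25) 8 got [0.604 0.093 0.25 ] z [ 0.814  0.169 -0.556] yz 0.66 q [ 0.8   0.48 -1.02  2.25  2.65  0.43 -1.69]
(0.604, 0.093, 0.025) 6 got [0.604 0.093 0.025] z [ 0.814  0.169 -0.556] yz 0.66 q [ 0.61  1.09 -0.76  2.22  3.03  0.9  -1.68]
--
(0.62, 0.02, 0.7) 7 got [0.62 0.02 0.7 ] z [ 0.817  0.165 -0.553] yz 0.66 q [ 0.11 -0.16 -0.05  1.66 -0.34  0.7   1.05]
(0.45, 0.45, 0.6) 12 got [0.445 0.442 0.602] z [ 0.817  0.166 -0.553] yz 0.66 q [ 0.42 -0.22 -1.27  1.75  0.58  0.74 -0.37]
(0.45, 0.45, 0.35) 7 got [0.45 0.45 0.35] z [ 0.816  0.166 -0.553] yz 0.66 q [-0.08  0.37 -1.1   2.06  1.64  0.97 -1.32]
(0.604, 0.093, 0.25) 11 got [0.604 0.093 0.25 ] z [ 0.816  0.166 -0.553] yz 0.66 q [ 0.79  0.47 -1.02  2.25  2.66  0.43 -1.7 ]
(0.604, 0.093, 0.025) 6 got [0.604 0.093 0.025] z [ 0.816  0.166 -0.553] yz 0.66 q [ 0.61  1.08 -0.76  2.22  3.03  0.91 -1.68]
```

The model shows a clean route: up, left, down, then right above the weight, with q5 going to about 3. I'll drive it.

Run:
```python
from h import *
go((.60,.02,.6),(.5,.35,.55))
```

```text
t 34.83 tcp [ 0.6282 -0.0241  0.4495] z [ 0.816  0.169 -0.552] yhead 65.1 q [-0.1  -0.05  0.19  2.14 -1.22  0.25  2.03] F [0.3 0.4 0.4] gap 0.0883
(0.6, 0.02, 0.6) -> [-0.0591  0.2433 -0.1974] rows 3.8
(0.5, 0.35, 0.55) -> [ 0.5621  0.559  -0.1937] rows 9.8
```

drive_tool([
  [-1, -0.06, 0.243, -0.197, 0],
  [-1, -0.06, 0.243, -0.197, 0],
  [-1, -0.06, 0.243, -0.197, 0],
  [-1, -0.06, 0.243, -0.197, 0],
])

```text
t: 35.17
tcp_pos: [0.611, 0.0054, 0.5425]
eef_rot: [[-0.487, 0.316, 0.814], [0.723, 0.669, 0.172], [-0.49, 0.672, -0.555]]
contact_force: [0.5, 0.5, 0.7]
finger_gap: 0.0878
finger_force: 0.0
```

drive_tool([
  [-1, 0.62, 0.316, 0.003, -0.5],
  [-1, 0.62, 0.316, 0.003, -0.5],
  [-1, 0.62, 0.316, 0.003, -0.5],
  [-1, 0.62, 0.316, 0.003, -0.5],
  [-1, 0.62, 0.316, 0.003, -0.5],
  [-1, 0.62, 0.316, 0.003, -0.5],
  [-1, 0.62, 0.316, 0.003, -0.5],
  [-1, 0.62, 0.316, 0.003, -0.5],
  [-1, 0.62, 0.316, 0.003, -0.5],
  [-1, 0.62, 0.316, 0.003, -0.5],
])

```text
t: 36.0
tcp_pos: [0.5131, 0.3112, 0.4914]
eef_rot: [[-0.591, 0.116, 0.798], [0.4, 0.901, 0.165], [-0.7, 0.417, -0.579]]
contact_force: [0.1, -0.6, 0.2]
finger_gap: 0.0882
finger_force: 0.0
```

Run:
```python
from h import *
lvl();go((.5,.35,.3))
from sim import *
run(np.array(robot.sense()["joint_positions"]),[((.5,.35,.3),-.3),((.604,.093,.25),0),((.604,.093,.025),0)])
```

```text
level turn -0.6836 head 11.7 tilt 0.953
t 36.0 tcp [0.5131 0.3112 0.4914] z [ 0.798  0.165 -0.579] yhead 82.6 q [ 0.54 -0.2  -1.25  2.02  0.71  0.44 -0.08] F [ 0.1 -0.6  0.2] gap 0.0882
(0.5, 0.35, 0.3) -> [ 0.3146 -0.0927  0.2136] rows 4.7
(0.5, 0.35, 0.3) 5 got [0.5  0.35 0.3 ] z [ 0.798  0.165 -0.579] yz 0.19 q [ 0.17  0.36 -1.07  2.19  1.84  0.76 -0.72]
(0.604, 0.093, 0.25) 8 got [0.604 0.093 0.25 ] z [ 0.798  0.165 -0.58 ] yz 0.19 q [ 0.81  0.48 -1.05  2.24  2.56  0.4  -0.91]
(0.604, 0.093, 0.025) 6 got [0.604 0.093 0.025] z [ 0.798  0.165 -0.58 ] yz 0.19 q [ 0.64  1.1  -0.8   2.21  2.98  0.87 -0.93]
```

drive_tool([
  [-1, 0.31, -0.09, 0.21, -0.68],
  [-1, 0.31, -0.09, 0.21, -0.68],
  [-1, 0.31, -0.09, 0.21, -0.68],
  [-1, 0.31, -0.09, 0.21, -0.68],
  [-1, 0.31, -0.09, 0.21, -0.68],
  [-1, 0.31, -0.09, 0.21, -0.68],
  [-1, 0.31, -0.09, 0.21, -0.68],
])

```text
t: 36.58
tcp_pos: [0.4958, 0.3517, 0.2932]
eef_rot: [[-0.579, -0.211, 0.788], [-0.126, 0.977, 0.17], [-0.806, -0.001, -0.592]]
contact_force: [-0.8, -0.8, -1.0]
finger_gap: 0.0881
finger_force: 0.0
```

Run:
```python
from h import *
lvl();go((.604,.093,.25),(.604,.093,.2))
```

```text
level turn 0.0011 head 12.2 tilt 0.937
t 36.58 tcp [0.4958 0.3517 0.2932] z [ 0.788  0.17  -0.592] yhead 102.2 q [-0.03  0.44 -1.14  2.23  1.78  1.   -0.58] F [-0.8 -0.8 -1. ] gap 0.0881
(0.604, 0.093, 0.25) -> [ 0.0094 -0.5514  0.1337] rows 6.8
(0.604, 0.093, 0.2) -> [ 0.09   -0.5514  0.1929] rows 7.1
```

drive_tool([
  [-1, 0.05, -0.551, 0.16, 0],
  [-1, 0.05, -0.551, 0.16, 0],
  [-1, 0.05, -0.551, 0.16, 0],
  [-1, 0.05, -0.551, 0.16, 0],
  [-1, 0.05, -0.551, 0.16, 0],
  [-1, 0.05, -0.551, 0.16, 0],
  [-1, 0.05, -0.551, 0.16, 0],
  [-1, 0.05, -0.551, 0.16, 0],
  [-1, 0.05, -0.551, 0.16, 0],
])

```text
t: 37.33
tcp_pos: [0.6064, 0.0869, 0.2358]
eef_rot: [[-0.571, -0.194, 0.798], [-0.109, 0.981, 0.16], [-0.814, 0.005, -0.581]]
contact_force: [-0.4, 1.3, 0.1]
finger_gap: 0.0881
finger_force: 0.0
```

Run:
```python
from h import *
R=np.array(robot.sense()["eef_rot"])
lvl();T=np.array([.588,.0895,.025])+.019*R[:,2];go(tuple(T+[0,0,.12]),tuple(T+[0,0,.04]),tuple(T))
s=robot.snapshot("side");find(s,"check_weight");axis(s,.588,.09,.01,.04)
cv2.imwrite("pics/n.png",cv2.resize(s["color"][130:330,150:350],(600,600))[...,::-1])
```

```text
level turn -0.0075 head 11.4 tilt 0.951
t 37.33 tcp [0.6064 0.0869 0.2358] z [ 0.798  0.16  -0.581] yhead 101.2 q [ 0.66  0.52 -1.04  2.35  2.53  0.61 -0.74] F [-0.4  1.3  0.1] gap 0.0881
(np.float64(0.6031636988612629), np.float64(0.0925453356765523), np.float64(0.13396423235737312)) -> [0.1682 0.0114 0.1149] rows 2.4
(np.float64(0.6031636988612629), np.float64(0.0925453356765523), np.float64(0.05396423235737311)) -> [0.2984 0.0106 0.2078] rows 4.4
(np.float64(0.6031636988612629), np.float64(0.0925453356765523), np.float64(0.013964232357373112)) -> [0.3635 0.0102 0.2543] rows 5.3
pinpoint check_weight 0.95 [ 0.5709  0.2542 -0.0011] [232. 316.]
pinpoint check_weight 0.62 [ 0.6354 -0.2518  0.1771] [207. 127.]
pinpoint check_weight 0.6 [ 0.5882  0.0905 -0.0017] [225. 258.]
0.015 34 [0.5861 0.1014 0.0148] [0.57  0.089 0.011] [0.605 0.108 0.02 ]
0.025 40 [0.5867 0.1018 0.0243] [0.569 0.087 0.02 ] [0.607 0.108 0.029]
0.035 40 [0.5875 0.1025 0.0349] [0.571 0.093 0.03 ] [0.606 0.109 0.04 ]
```

View pics/n.png

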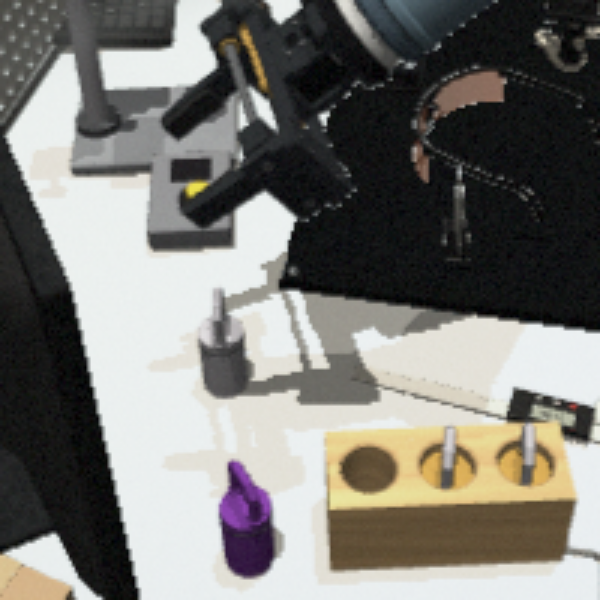

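The picture shows the gripper tilted about 55°, open at crop (230,150), above the standing weight at (222,350). Now descend around the body.

drive_tool([
  [-1, 0.08, 0.01, 0.06, 0],
  [-1, 0.15, 0.011, 0.105, 0],
  [-1, 0.22, 0.011, 0.15, 0],
  [-1, 0.27, 0.011, 0.19, 0],
  [-1, 0.298, 0.011, 0.208, 0],
  [-1, 0.298, 0.011, 0.208, 0],
  [-1, 0.298, 0.011, 0.208, 0],
])

```text
t: 38.02
tcp_pos: [0.6018, 0.0992, 0.0538]
eef_rot: [[-0.57, -0.205, 0.796], [-0.114, 0.979, 0.17], [-0.814, 0.006, -0.581]]
contact_force: [-1.0, -0.2, 0.4]
finger_gap: 0.0879
finger_force: 0.0
```

Run:
```python
from h import *
R=np.array(robot.sense()["eef_rot"])
lvl();T=np.array([.588,.0895,.025])+.019*R[:,2];go(tuple(T.round(4)))
```

```text
level turn -0.0088 head 12.0 tilt 0.951
t 38.02 tcp [0.6018 0.0992 0.0538] z [ 0.796  0.17  -0.581] yhead 101.8 q [ 0.5   1.06 -0.84  2.35  2.85  1.06 -0.74] F [-1.  -0.2  0.4] gap 0.0879
(np.float64(0.6031), np.float64(0.0927), np.float64(0.014)) -> [ 0.0648 -0.0137  0.0462] rows 1.0
```

drive_tool([
  [-1, 0.02, -0.009, 0.015, 0],
  [-1, 0.04, -0.0137, 0.03, 0],
  [-1, 0.058, -0.0137, 0.042, 0],
  [-1, 0.063, -0.0137, 0.0455, 0],
  [-1, 0.063, -0.0137, 0.0455, 0],
  [-1, 0.063, -0.0137, 0.0455, 0],
])

```text
t: 38.52
tcp_pos: [0.6043, 0.0914, 0.0167]
eef_rot: [[-0.567, -0.203, 0.798], [-0.114, 0.979, 0.168], [-0.816, 0.004, -0.579]]
contact_force: [-0.2, 0.5, -0.0]
finger_gap: 0.0882
finger_force: 0.0
```

Run:
```python
from h import *
R=np.array(robot.sense()["eef_rot"])
lvl();T=np.array([.588,.0895,.025])+.019*R[:,2];go(tuple(T.round(4)))
s=robot.snapshot("side");axis(s,.588,.09,.04,.11)
```

```text
level turn -0.0065 head 11.9 tilt 0.954
t 38.52 tcp [0.6043 0.0914 0.0167] z [ 0.798  0.168 -0.579] yhead 101.7 q [ 0.5   1.15 -0.79  2.32  2.93  1.1  -0.73] F [-0.2  0.5 -0. ] gap 0.0882
(np.float64(0.6032), np.float64(0.0927), np.float64(0.014)) -> [0.0053 0.0029 0.0018] rows 0.1
0.045 66 [0.5826 0.1064 0.0448] [0.563 0.04  0.04 ] [0.605 0.139 0.05 ]
0.055 49 [0.5818 0.1079 0.0556] [0.556 0.09  0.05 ] [0.607 0.139 0.06 ]
0.065 126 [0.5876 0.0917 0.0655] [0.57  0.072 0.06 ] [0.606 0.108 0.07 ]
0.075 16 [0.5814 0.0899 0.0757] [0.547 0.053 0.07 ] [0.59  0.108 0.08 ]
0.085 126 [0.5552 0.0853 0.0838] [0.539 0.041 0.08 ] [0.592 0.139 0.09 ]
0.095 58 [0.5555 0.084  0.0939] [0.538 0.041 0.09 ] [0.592 0.138 0.1  ]
0.105 25 [0.5885 0.0912 0.1041] [0.586 0.078 0.101] [0.591 0.101 0.107]
```

drive_tool([
  [-1, 0.005, 0.003, 0.002, 0],
  [0.1, 0.005, 0.003, 0.002, 0],
  [0.2, 0.005, 0.003, 0.002, 0],
  [1, 0.005, 0.003, 0.002, 0],
  [1, 0.005, 0.003, 0.002, 0],
  [1, 0.005, 0.003, 0.002, 0],
  [1, 0.005, 0.003, 0.002, 0],
  [1, 0.005, 0.003, 0.002, 0],
  [1, 0.005, 0.003, 0.002, 0],
  [1, 0.005, 0.003, 0.002, 0],
], newtons=50)

```text
t: 39.4
tcp_pos: [0.6043, 0.0923, 0.014]
eef_rot: [[-0.565, -0.202, 0.8], [-0.114, 0.979, 0.167], [-0.817, 0.003, -0.577]]
contact_force: [0.8, -0.8, 5.2]
finger_gap: 0.036
finger_force: 50.0
```

Run:
```python
from h import *
print(robot.sense()["finger_force"])
p=np.array(robot.sense()["tcp_pos"]); go(tuple(p+[0,0,.05]),tuple(p+[0,0,.15]))
from sim import *
run(np.array(robot.sense()["joint_positions"]),[(p+[0,0,.18],0),((.61,-.25,.18),0),((.64,-.25,.11),0)])
```

```text
50.00054731965065
t 39.4 tcp [0.6043 0.0923 0.014 ] z [ 0.8    0.167 -0.577] yhead 101.7 q [ 0.49  1.16 -0.79  2.31  2.94  1.11 -0.73] F [ 0.8 -0.8  5.2] gap 0.036
(np.float64(0.6043114704650142), np.float64(0.09227974032926248), np.float64(0.06398341437957568)) -> [-0.0817  0.0003 -0.0577] rows 1.2
(np.float64(0.6043114704650142), np.float64(0.09227974032926248), np.float64(0.16398341437957567)) -> [-0.2451  0.0009 -0.173 ] rows 3.6
[0.60431147 0.09227974 0.19398341] 6 got [0.604 0.092 0.194] z [ 0.8    0.167 -0.577] yz 0.0 q [ 0.77  0.66 -1.    2.26  2.67  0.56 -0.67]
(0.61, -0.25, 0.18) 9 got [ 0.605 -0.221  0.16 ] z [ 0.805  0.157 -0.572] yz -0.0 q [ 1.31  0.79 -0.92  2.07  3.98  0.19 -1.47]
(0.64, -0.25, 0.11) 2 got [ 0.64 -0.25  0.11] z [ 0.805  0.157 -0.572] yz -0.0 q [ 1.24  0.93 -0.84  1.95  4.04  0.19 -1.45]
```

Run:
```python
from sim import *
q0=np.array([.49,1.16,-.79,2.31,2.94,1.11,-.73])
for W in ([(.604,.092,.12),(.58,-.25,.12),(.58,-.25,.105),(.656,-.25,.102),(.656,-.25,.08)],
          [(.604,.092,.09),(.60,-.02,.09),(.59,-.1,.11),(.58,-.25,.105),(.656,-.25,.102),(.656,-.25,.08)],
          [(.604,.092,.12),(.67,-.1,.12),(.58,-.25,.105),(.656,-.25,.102)]):
    print("--"); run(q0,[(w,0) for w in W])
```

```text
--
(0.604, 0.092, 0.12) 4 got [0.604 0.092 0.12 ] z [ 0.803  0.169 -0.571] yz -0.0 q [ 0.7   0.86 -0.91  2.26  2.83  0.73 -0.7 ]
(0.58, -0.25, 0.12) 9 got [ 0.579 -0.238  0.114] z [ 0.804  0.167 -0.57 ] yz -0.0 q [ 1.4   0.94 -0.94  2.08  3.9   0.19 -1.23]
(0.58, -0.25, 0.105) 2 got [ 0.58  -0.25   0.105] z [ 0.804  0.167 -0.57 ] yz -0.0 q [ 1.4   0.95 -0.92  2.06  3.99  0.19 -1.29]
(0.656, -0.25, 0.102) 2 got [ 0.656 -0.25   0.102] z [ 0.804  0.167 -0.57 ] yz -0.0 q [ 1.2   0.95 -0.82  1.91  4.09  0.19 -1.51]
(0.656, -0.25, 0.08) 2 got [ 0.656 -0.25   0.08 ] z [ 0.804  0.167 -0.57 ] yz -0.0 q [ 1.17  0.98 -0.78  1.9   4.08  0.23 -1.48]
--
(0.604, 0.092, 0.09) 3 got [0.604 0.092 0.09 ] z [ 0.803  0.169 -0.571] yz -0.0 q [ 0.67  0.93 -0.86  2.25  2.89  0.78 -0.7 ]
(0.6, -0.02, 0.09) 3 got [ 0.6  -0.02  0.09] z [ 0.803  0.169 -0.571] yz -0.0 q [ 0.95  0.93 -0.86  2.24  3.12  0.6  -0.73]
(0.59, -0.1, 0.11) 3 got [ 0.59 -0.1   0.11] z [ 0.803  0.169 -0.571] yz -0.0 q [ 1.17  0.91 -0.92  2.22  3.27  0.42 -0.75]
(0.58, -0.25, 0.105) 4 got [ 0.578 -0.237  0.098] z [ 0.804  0.167 -0.57 ] yz -0.0 q [ 1.41  0.99 -0.94  2.07  3.8   0.19 -1.07]
(0.656, -0.25, 0.102) 2 got [ 0.656 -0.25   0.102] z [ 0.804  0.167 -0.57 ] yz -0.0 q [ 1.2   0.95 -0.82  1.91  4.09  0.19 -1.5 ]
(0.656, -0.25, 0.08) 2 got [ 0.656 -0.25   0.08 ] z [ 0.804  0.167 -0.57 ] yz -0.0 q [ 1.17  0.98 -0.78  1.9   4.07  0.23 -1.47]
--
(0.604, 0.092, 0.12) 4 got [0.604 0.092 0.12 ] z [ 0.803  0.169 -0.571] yz -0.0 q [ 0.7   0.86 -0.91  2.26  2.83  0.73 -0.7 ]
(0.67, -0.1, 0.12) 6 got [ 0.67 -0.1   0.12] z [ 0.803  0.169 -0.571] yz -0.0 q [ 1.06  0.94 -0.91  2.03  3.14  0.32 -0.67]
(0.58, -0.25, 0.105) 5 got [ 0.579 -0.244  0.102] z [ 0.804  0.167 -0.571] yz -0.0 q [ 1.4   0.97 -0.93  2.07  3.91  0.19 -1.21]
(0.656, -0.25, 0.102) 2 got [ 0.656 -0.25   0.102] z [ 0.804  0.167 -0.57 ] yz -0.0 q [ 1.2   0.95 -0.82  1.91  4.09  0.19 -1.51]
```

drive_tool([
  [1, -0.02, 0, -0.0144, 0],
  [1, -0.05, 0, -0.036, 0],
  [1, -0.08, 0, -0.0577, 0],
  [1, -0.11, 0, -0.08, 0],
  [1, -0.14, 0, -0.1, 0],
  [1, -0.172, 0, -0.122, 0],
  [1, -0.172, 0, -0.122, 0],
])

```text
t: 39.98
tcp_pos: [0.6031, 0.0923, 0.12]
eef_rot: [[-0.567, -0.204, 0.798], [-0.115, 0.979, 0.168], [-0.816, 0.004, -0.579]]
contact_force: [0.4, -0.0, -5.0]
finger_gap: 0.0363
finger_force: 50.0
```

Run:
```python
from h import *
s=robot.snapshot("side");find(s,"check_weight");find(s,"handle_bar");find(s,"hook_seat")
p=np.array(robot.sense()["tcp_pos"]);lvl();axis(s,p[0]-.016,p[1],p[2]+.05,p[2]+.1,.03)
go((.58,-.245,.125))
P=cloud(s);C=s["color"].astype(int)
g=(P[...,2]>.16)&(P[...,2]<.25)&(abs(P[...,0]-.64)<.04)&(abs(P[...,1]+.25)<.03)
q=P[g];print(len(q))
for z in np.arange(.165,.25,.008):
    k=q[abs(q[:,2]-z)<.004]
    if len(k):print(z.round(3),len(k),k.min(0).round(3),k.max(0).round(3))
```

```text
pinpoint check_weight 0.83 [ 0.5677  0.2552 -0.0047] [233. 317.]
pinpoint check_weight 0.65 [0.5847 0.088  0.108 ] [224. 228.]
pinpoint handle_bar 0.89 [0.5889 0.0913 0.2067] [219. 198.]
pinpoint handle_bar 0.57 [0.5667 0.248  0.1012] [231. 286.]
pinpoint hook_seat 0.55 [ 0.6357 -0.2519  0.1779] [207. 126.]
level turn -0.0082 head 11.9 tilt 0.948
0.171 137 [0.5864 0.093  0.1712] [0.568 0.072 0.166] [0.604 0.11  0.176]
0.181 21 [0.5805 0.0958 0.1809] [0.558 0.064 0.176] [0.589 0.115 0.185]
0.191 25 [0.5719 0.0984 0.1891] [0.558 0.062 0.186] [0.591 0.12  0.195]
0.201 20 [0.5863 0.1053 0.2019] [0.583 0.1   0.196] [0.59  0.108 0.206]
0.211 34 [0.5866 0.0928 0.2102] [0.583 0.079 0.207] [0.59  0.104 0.213]
t 40.18 tcp [0.602  0.0915 0.1156] z [ 0.795  0.167 -0.583] yhead 101.7 q [ 0.55  0.89 -0.92  2.37  2.74  0.94 -0.73] F [-0.1 -0.  -5. ] gap 0.0361
(0.58, -0.245, 0.125) -> [ 0.0865 -0.6501 -0.1585] rows 8.1
72
0.165 3 [ 0.635 -0.25   0.167] [ 0.641 -0.248  0.168]
0.173 17 [ 0.627 -0.256  0.17 ] [ 0.649 -0.245  0.177]
0.181 10 [ 0.622 -0.252  0.177] [ 0.648 -0.246  0.184]
0.189 4 [ 0.645 -0.25   0.187] [ 0.648 -0.248  0.191]
0.197 5 [ 0.644 -0.251  0.194] [ 0.647 -0.248  0.2  ]
0.205 7 [ 0.637 -0.25   0.201] [ 0.643 -0.244  0.209]
0.213 7 [ 0.634 -0.255  0.21 ] [ 0.643 -0.246  0.215]
0.221 11 [ 0.633 -0.252  0.218] [ 0.642 -0.243  0.225]
0.229 6 [ 0.635 -0.25   0.226] [ 0.641 -0.245  0.231]
0.245 2 [ 0.628 -0.252  0.246] [ 0.628 -0.247  0.247]
```

The weight is lifted by its body with the loop free. The hook is resolved in depth: tip x ≈ 0.624, shank x ≈ 0.646, so the seat is at about (0.636, -0.25, 0.176). I'll carry the weight to just in front of the hook.

drive_tool([
  [1, 0.009, -0.05, -0.016, 0],
  [1, 0.018, -0.12, -0.032, 0],
  [1, 0.026, -0.19, -0.048, 0],
  [1, 0.035, -0.26, -0.063, 0],
  [1, 0.043, -0.33, -0.08, 0],
  [1, 0.052, -0.4, -0.095, 0],
  [1, 0.06, -0.47, -0.11, 0],
  [1, 0.07, -0.54, -0.13, 0],
  [1, 0.078, -0.6, -0.145, 0],
  [1, 0.083, -0.64, -0.155, 0],
  [1, 0.0865, -0.653, -0.1585, 0],
  [1, 0.0865, -0.653, -0.1585, 0],
])

```text
t: 41.18
tcp_pos: [0.5805, -0.25, 0.1246]
eef_rot: [[-0.571, -0.197, 0.797], [-0.11, 0.98, 0.164], [-0.814, 0.006, -0.581]]
contact_force: [0.1, 0.2, -5.1]
finger_gap: 0.0365
finger_force: 50.0
```

```bash
cat >> h.py <<'E'
def near(s):
    """handle rod and hook as seen by the depth near the gauge"""
    P=cloud(s); g=(P[...,2]>.1)&(P[...,2]<.25)&(P[...,0]>.53)&(P[...,0]<.66)&(abs(P[...,1]+.25)<.035); q=P[g]
    for z in np.arange(.13,.25,.006):
        k=q[abs(q[:,2]-z)<.003]
        if len(k):print(z.round(3),len(k),"x",np.unique((k[:,0]*1000).round().astype(int)),"y",k[:,1].min().round(3),k[:,1].max().round(3))
E
python3 - <<'E'
from h import *
s=robot.snapshot("side");lvl();find(s,"handle_bar");find(s,"hook_seat");near(s)
go((.58,-.2465,.115))
cv2.imwrite("pics/o.png",cv2.resize(s["color"][60:200,140:280],(600,600))[...,::-1])
E
```

```text
level turn -0.0103 head 11.9 tilt 0.95
pinpoint handle_bar 0.93 [0.5685 0.2488 0.1024] [230. 286.]
pinpoint handle_bar 0.61 [ 0.5655 -0.2493  0.2088] [230. 117.]
pinpoint hook_seat 0.41 [ 0.6344 -0.2535  0.178 ] [207. 126.]
0.13 25 x [547 550 553 556 559 562 564 565 567 568 570 573 576 580 582 586 589] y -0.274 -0.218
0.136 36 x [538 544 547 550 553 555 556 558 559 561 564 567 570 573 576 579 582 585
 586 589] y -0.28 -0.217
0.142 40 x [532 535 538 540 541 543 544 546 549 552 555 558 561 564 567 570 573 576
 579 582] y -0.284 -0.217
0.148 36 x [532 535 538 540 541 543 546 549 552 555 558 561 564 566 567 570 572 575
 581] y -0.285 -0.218
0.154 51 x [531 532 534 537 539 540 543 545 546 549 552 554 555 558 560 561 563 566
 569 572 575 578 581] y -0.284 -0.219
0.16 39 x [534 537 540 542 543 545 546 548 549 551 554 557 560 563 566 569 572 574
 578 581] y -0.284 -0.219
0.166 43 x [531 534 536 537 539 545 548 551 554 557 560 563 566 568 569 571 572 574
 577 580 583 633 635 638 642] y -0.284 -0.218
0.172 45 x [531 534 536 548 551 553 554 556 557 559 560 562 565 568 571 574 577 580
 626 629 6
[... 236 characters left out ...]
 533 535 536 538 539 541 544 547 550 561 564 567 645 647] y -0.285 -0.218
0.196 21 x [530 532 533 536 538 541 561 564 567 644 647] y -0.285 -0.215
0.202 14 x [538 561 563 564 566 637 640 641 643 644 647] y -0.282 -0.232
0.208 14 x [560 561 563 566 634 637 640] y -0.251 -0.234
0.214 18 x [560 563 566 633 636 639 643] y -0.264 -0.242
0.22 9 x [566 633 636 639 642] y -0.254 -0.244
0.226 8 x [633 635 638 641] y -0.252 -0.246
0.232 1 x [635] y -0.249 -0.249
0.244 2 x [628] y -0.253 -0.251
t 41.33 tcp [ 0.5807 -0.2441  0.1255] z [ 0.795  0.171 -0.582] yhead 101.8 q [ 1.44  0.97 -1.    2.15  3.49  0.19 -0.8 ] F [-0.6  1.1 -5. ] gap 0.0359
(0.58, -0.2465, 0.115) -> [ 0.0184 -0.0046  0.0102] rows 0.3
```

View pics/o.png

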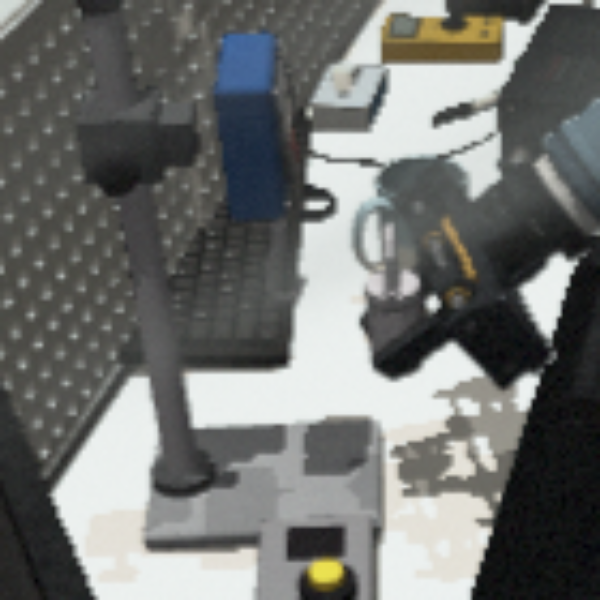

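The crop shows the weight upright in the fingers with the loop free at crop (390,240), in front of the hook at (320,205). By depth the bar is at x 0.564 and the hook mouth centre at x 0.6355. I'll lower to just above tip height and line up before going in.

drive_tool([
  [1, 0.012, -0.003, 0.008, 0],
  [1, 0.024, -0.004, 0.015, 0],
  [1, 0.03, -0.0046, 0.02, 0],
  [1, 0.03, -0.0046, 0.02, 0],
  [1, 0.03, -0.0046, 0.02, 0],
])

```text
t: 41.75
tcp_pos: [0.5811, -0.2478, 0.108]
eef_rot: [[-0.57, -0.203, 0.796], [-0.114, 0.979, 0.169], [-0.814, 0.006, -0.581]]
contact_force: [-0.6, 0.6, -4.4]
finger_gap: 0.0361
finger_force: 50.0
```

Run:
```python
from h import *
robot.snapshot("top");s=robot.snapshot("side");lvl();P=cloud(s)
g=(P[...,2]>.175)&(P[...,2]<.21)&(P[...,0]>.55)&(P[...,0]<.60)&(abs(P[...,1]+.25)<.03);q=P[g]
q=q[(q[:,0]>.553)]
for z in np.arange(.177,.21,.004):
    k=q[abs(q[:,2]-z)<.002]; 
    if len(k):print(z.round(3),len(k),(k[:,0]*1000).round().astype(int),(k[:,1]*1000).round().astype(int))
find(s,"handle_bar")
go((.62,-.2465,.1075),(.652,-.2465,.1075))
from sim import *
run(np.array(robot.sense()["joint_positions"]),[((.62,-.2465,.107),0),((.652,-.2465,.107),0),((.652,-.2465,.08),0)])
```

```text
level turn -0.0074 head 11.9 tilt 0.951
0.177 4 [568 565 562 565] [-235 -233 -233 -231]
0.181 5 [568 562 568 565 562] [-238 -235 -232 -233 -232]
0.185 2 [562 564] [-236 -231]
0.189 5 [567 564 561 567 564] [-235 -236 -235 -231 -231]
0.193 5 [561 561 567 564 561] [-243 -241 -237 -237 -236]
0.197 9 [564 561 561 567 561 567 564 567 564] [-254 -258 -252 -246 -247 -240 -239 -236 -237]
0.201 6 [567 564 567 567 564 564] [-254 -256 -252 -245 -244 -240]
pinpoint handle_bar 0.71 [ 0.5657 -0.2503  0.1937] [230. 121.]
pinpoint handle_bar 0.61 [0.5682 0.2502 0.1004] [230. 287.]
pinpoint handle_bar 0.44 [ 0.636  -0.2518  0.1771] [207. 127.]
t 41.9 tcp [ 0.5813 -0.2483  0.1088] z [ 0.797  0.168 -0.581] yhead 101.7 q [ 1.43  1.   -0.97  2.14  3.51  0.21 -0.79] F [ 0.1 -0.  -5.1] gap 0.0364
(0.62, -0.2465, 0.1075) -> [-0.0424 -0.0123  0.0637] rows 0.9
(0.652, -0.2465, 0.1075) -> [-0.0788 -0.0253  0.1147] rows 1.7
(0.62, -0.2465, 0.107) 2 got [ 0.619 -0.242  0.104] z [ 0.797  0.167 -0.58 ] yz 0.0 q [ 1.28  0.93 -0.86  1.99  4.    0.19 -1.39]
(0.652, -0.2465, 0.107) 2 got [ 0.652 -0.246  0.107] z [ 0.797  0.167 -0.58 ] yz 0.0 q [ 1.19  0.92 -0.81  1.92  4.12  0.19 -1.56]
(0.652, -0.2465, 0.08) 2 got [ 0.652 -0.247  0.08 ] z [ 0.797  0.167 -0.58 ] yz 0.0 q [ 1.15  0.95 -0.75  1.91  4.09  0.24 -1.52]
```

Run:
```python
from h import *
go((.60,-.248,.1075))
```

```text
t 41.9 tcp [ 0.5813 -0.2483  0.1088] z [ 0.797  0.168 -0.581] yhead 101.7 q [ 1.43  1.   -0.97  2.14  3.51  0.21 -0.79] F [ 0.1 -0.  -5.1] gap 0.0364
(0.6, -0.248, 0.1075) -> [-0.0193 -0.0071  0.0314] rows 0.4
```

drive_tool([
  [1, -0.006, -0.002, 0.01, 0],
  [1, -0.012, -0.004, 0.02, 0],
  [1, -0.0193, -0.007, 0.0314, 0],
  [1, -0.0193, -0.007, 0.0314, 0],
])

```text
t: 42.23
tcp_pos: [0.6018, -0.248, 0.1082]
eef_rot: [[-0.568, -0.203, 0.798], [-0.115, 0.979, 0.168], [-0.815, 0.003, -0.579]]
contact_force: [0.7, -0.6, -4.2]
finger_gap: 0.0364
finger_force: 50.0
```

Run:
```python
from h import *
lvl();go((.62,-.248,.107),(.652,-.248,.107))
```

```text
level turn -0.0054 head 11.9 tilt 0.953
t 42.23 tcp [ 0.6018 -0.248   0.1082] z [ 0.798  0.168 -0.579] yhead 101.7 q [ 1.39  1.   -0.96  2.11  3.5   0.21 -0.79] F [ 0.7 -0.6 -4.2] gap 0.0364
(0.62, -0.248, 0.107) -> [-0.0187 -0.0075  0.0304] rows 0.4
(0.652, -0.248, 0.107) -> [-0.0551 -0.0205  0.0814] rows 1.2
```

drive_tool([
  [1, -0.006, -0.0025, 0.01, 0],
  [1, -0.012, -0.005, 0.02, 0],
  [1, -0.0187, -0.0075, 0.0304, 0],
  [1, -0.024, -0.0095, 0.038, 0],
  [1, -0.024, -0.0095, 0.038, 0],
  [1, -0.024, -0.0095, 0.038, 0],
])

```text
t: 42.73
tcp_pos: [0.6231, -0.2479, 0.106]
eef_rot: [[-0.569, -0.203, 0.797], [-0.114, 0.979, 0.168], [-0.814, 0.005, -0.581]]
contact_force: [0.1, -0.5, -4.4]
finger_gap: 0.0364
finger_force: 50.0
```

```bash
cat >> h.py <<'E'
def bar(s,x):
    P=cloud(s)
    g=(P[...,2]>.155)&(P[...,2]<.21)&(abs(P[...,0]-x)<.008)&(P[...,1]<-.236)&(P[...,1]>-.275)&(P[...,2]>.185); q=P[g]
    print("bar region",len(q)); 
    for r in q[np.argsort(q[:,0])]: print((r*1000).round().astype(int),end=" ")
    print()
E
python3 - <<'E'
from h import *
lvl();go((.652,-.248,.107),(.652,-.248,.105))
s=robot.snapshot("side");x=robot.sense()["tcp_pos"][0];bar(s,x-.0167)
E
```

```text
level turn -0.0072 head 11.9 tilt 0.951
t 42.73 tcp [ 0.6231 -0.2479  0.106 ] z [ 0.797  0.168 -0.581] yhead 101.7 q [ 1.34  1.01 -0.94  2.07  3.49  0.21 -0.81] F [ 0.1 -0.5 -4.4] gap 0.0364
(0.652, -0.248, 0.107) -> [-0.0345 -0.0119  0.0449] rows 0.7
(0.652, -0.248, 0.105) -> [-0.0313 -0.0119  0.0472] rows 0.7
bar region 20
[ 604 -241  198] [ 604 -242  193] [ 604 -250  195] [ 604 -257  198] [ 604 -238  189] [ 604 -256  195] [ 606 -237  197] [ 607 -246  198] [ 607 -237  194] [ 607 -245  195] [ 607 -253  197] [ 607 -237  190] [ 607 -260  196] [ 609 -240  199] [ 610 -242  194] [ 610 -241  191] [ 610 -252  194] [ 610 -256  195] [ 610 -240  189] [ 610 -239  186]
```

drive_tool([
  [1, -0.007, -0.0024, 0.009, 0],
  [1, -0.014, -0.0048, 0.018, 0],
  [1, -0.021, -0.0072, 0.027, 0],
  [1, -0.028, -0.0096, 0.036, 0],
  [1, -0.0345, -0.0119, 0.0449, 0],
  [1, -0.0345, -0.0119, 0.0449, 0],
  [1, -0.0345, -0.0119, 0.0449, 0],
])

```text
t: 43.37
tcp_pos: [0.6521, -0.2479, 0.107]
eef_rot: [[-0.569, -0.203, 0.797], [-0.115, 0.979, 0.168], [-0.814, 0.004, -0.581]]
contact_force: [0.2, 0.6, -4.8]
finger_gap: 0.0361
finger_force: 50.0
```

Run:
```python
from h import *
s=robot.snapshot("side");near(s);lvl();go((.652,-.248,.097),(.652,-.248,.087),(.652,-.248,.08))
cv2.imwrite("pics/p.png",cv2.resize(s["color"][90:160,180:250],(600,600),interpolation=2)[...,::-1])
```

```text
0.13 42 x [603 606 608 609 611 614 616 617 620 623 626 628 629 632 635 636 638 639
 641 644 645 648 651 654] y -0.284 -0.217
0.136 39 x [605 608 611 614 617 619 620 622 623 626 629 632 638 640 644 647 650 653] y -0.283 -0.217
0.142 38 x [608 610 613 616 617 618 620 621 622 623 625 626 628 631 634 637 640 643
 646 650 652] y -0.283 -0.22
0.148 36 x [546 604 607 609 610 612 615 617 618 619 622 625 628 631 636 637 639 640
 642 645 649 652] y -0.284 -0.221
0.154 74 x [543 546 549 552 554 555 557 558 560 561 563 593 598 599 601 604 609 611
 612 615 619 622 624 627 628 630 631 633 634 636 639 642 643 645 646 648
 649 651 652 654] y -0.285 -0.215
0.16 69 x [531 534 537 540 543 545 548 551 554 557 560 563 596 611 614 619 621 622
 624 625 627 628 630 631 633 634 635 638 641 642 643 644 645 646 648 651
 654] y -0.285 -0.23
0.166 40 x [530 533 536 539 542 545 548 551 554 557 560 563 565 566 580 583 596 599
 602 613 617 619 632 633 635 637 641 644] y -0.285 -0.23
0.172 87 x [530 533 536 539 542 545 548 551 554 557 560 562 563 565 580 582 585 586
 588 589 592 598 600 601 603 604 606 607 608 610 6
[... 876 characters left out ...]
40 543 546 549 551 633 637 639 643] y -0.255 -0.238
0.22 41 x [531 532 534 537 540 543 546 548 549 551 554 557 633 636 639 641] y -0.284 -0.243
0.226 41 x [531 534 536 537 539 540 542 545 548 551 633 635 638 641] y -0.283 -0.246
0.232 17 x [530 531 533 534 536 539 542 545 635] y -0.283 -0.248
0.244 5 x [530 628] y -0.285 -0.25
level turn -0.0076 head 11.9 tilt 0.951
t 43.42 tcp [ 0.6516 -0.248   0.1067] z [ 0.796  0.168 -0.581] yhead 101.7 q [ 1.27  1.   -0.92  2.01  3.51  0.2  -0.87] F [-0.4 -0.4 -5. ] gap 0.036
(0.652, -0.248, 0.097) -> [ 0.0155 -0.0002  0.0119] rows 0.2
(0.652, -0.248, 0.087) -> [ 0.0317 -0.0003  0.0235] rows 0.5
(0.652, -0.248, 0.08) -> [ 0.0431 -0.0004  0.0317] rows 0.6
```

View pics/p.png

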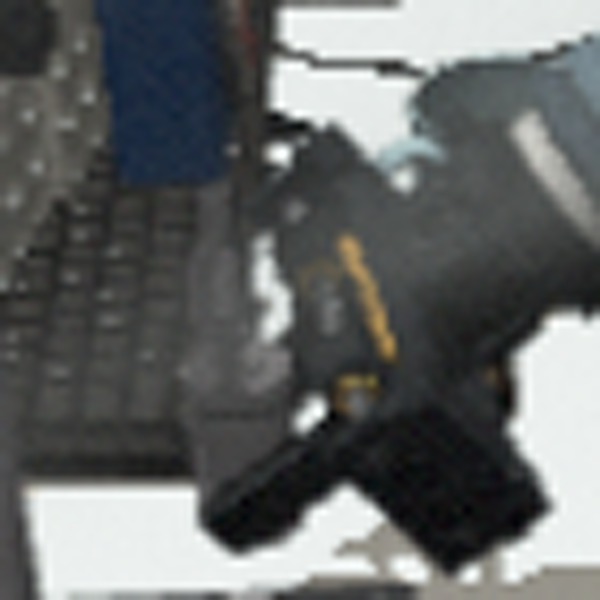

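The bar sits centred in the hook mouth: bar x 632–639 mm, tip 623–626, shank 645–648. I'll lower gently and watch the load come off the wrist.

drive_tool([
  [1, 0.005, 0, 0.004, 0],
  [1, 0.01, 0, 0.008, 0],
  [1, 0.0155, 0, 0.0119, 0],
  [1, 0.021, 0, 0.016, 0],
  [1, 0.026, 0, 0.0195, 0],
  [1, 0.026, 0, 0.0195, 0],
  [1, 0.026, 0, 0.0195, 0],
])

```text
t: 44.0
tcp_pos: [0.6519, -0.248, 0.0904]
eef_rot: [[-0.57, -0.203, 0.796], [-0.114, 0.979, 0.168], [-0.814, 0.005, -0.581]]
contact_force: [-0.2, -0.5, -3.9]
finger_gap: 0.0358
finger_force: 50.0
```

drive_tool([
  [1, 0.003, 0, 0.0022, 0],
  [1, 0.006, 0, 0.0044, 0],
  [1, 0.009, 0, 0.0066, 0],
  [1, 0.009, 0, 0.0066, 0],
  [1, 0.009, 0, 0.0066, 0],
])

```text
t: 44.42
tcp_pos: [0.6524, -0.2481, 0.0854]
eef_rot: [[-0.569, -0.203, 0.797], [-0.114, 0.979, 0.168], [-0.814, 0.005, -0.58]]
contact_force: [-0.3, 0.6, -3.9]
finger_gap: 0.0361
finger_force: 50.0
```

Run:
```python
from h import *
s=robot.snapshot("side");lvl();go((.652,-.248,.082),(.652,-.248,.08))
P=cloud(s); g=(P[...,2]>.15)&(P[...,2]<.2)&(P[...,0]>.618)&(P[...,0]<.66)&(abs(P[...,1]+.25)<.012);q=P[g]
for z in np.arange(.152,.2,.004):
    k=q[abs(q[:,2]-z)<.002]
    if len(k):print(z.round(3),np.unique((k[:,0]*1000).round().astype(int)))
```

```text
level turn -0.007 head 11.9 tilt 0.952
t 44.47 tcp [ 0.6524 -0.2481  0.0854] z [ 0.797  0.168 -0.58 ] yhead 101.7 q [ 1.26  1.04 -0.89  2.01  3.52  0.23 -0.85] F [ 0.1 -1.  -3.5] gap 0.0363
(0.652, -0.248, 0.082) -> [0.006  0.0004 0.0034] rows 0.1
(0.652, -0.248, 0.08) -> [0.0092 0.0004 0.0057] rows 0.1
0.16 [633]
0.164 [632 638]
0.168 [627 630 633 641 644 647]
0.172 [629 632 635 644]
0.176 [626 629 632 634 635 637 638 646 649]
0.18 [623 625 626 634 648]
0.184 [645 648]
0.188 [645 648]
0.192 [645 648]
0.196 [641 644 647]
0.2 [638]
```

drive_tool([
  [1, 0.003, 0, 0.0022, 0],
  [1, 0.006, 0, 0.0044, 0],
  [1, 0.008, 0, 0.006, 0],
  [1, 0.008, 0, 0.006, 0],
  [1, 0.008, 0, 0.006, 0],
  [1, 0.008, 0, 0.006, 0],
])

```text
t: 44.97
tcp_pos: [0.6525, -0.2481, 0.0805]
eef_rot: [[-0.569, -0.203, 0.797], [-0.114, 0.979, 0.167], [-0.814, 0.004, -0.58]]
contact_force: [1.2, -0.3, 0.3]
finger_gap: 0.036
finger_force: 50.0
```

Run:
```python
from h import *
f=[]
for i in range(4): s=robot.snapshot("side"); f.append(robot.sense()["contact_force"])
print(np.mean(f,0));go((.652,-.248,.079))
```

```text
[-0.20434361  0.03001556  0.00052566]
t 45.17 tcp [ 0.6523 -0.2481  0.0803] z [ 0.797  0.168 -0.581] yhead 101.7 q [ 1.25  1.05 -0.89  2.    3.52  0.24 -0.85] F [0.  0.7 0.7] gap 0.0363
(0.652, -0.248, 0.079) -> [0.0025 0.0003 0.001 ] rows 0.0
```

The wrist load is zero, so the hook carries the whole weight. Now I'll open and back out along the tool axis.

drive_tool([
  [0.1, 0, 0, 0, 0],
  [-0.2, 0, 0, 0, 0],
  [-0.6, 0, 0, 0, 0],
  [-1, 0, 0, 0, 0],
  [-1, 0, 0, 0, 0],
  [-1, 0, 0, 0, 0],
  [-1, 0, 0, 0, 0],
])

```text
t: 45.75
tcp_pos: [0.6522, -0.248, 0.0801]
eef_rot: [[-0.57, -0.203, 0.797], [-0.114, 0.979, 0.168], [-0.814, 0.005, -0.581]]
contact_force: [-0.2, -0.6, -0.1]
finger_gap: 0.0779
finger_force: 0.0
```

Run:
```python
from h import *
lvl();p=np.array(robot.sense()["tcp_pos"]);go(tuple(p+[-.1,-.02,0.0]),tuple(p+[-.14,-.03,.01]))
s=robot.snapshot("side");find(s,"handle_bar");find(s,"hook_seat")
```

```text
level turn -0.0074 head 11.9 tilt 0.951
t 45.75 tcp [ 0.6522 -0.248   0.0801] z [ 0.797  0.168 -0.581] yhead 101.7 q [ 1.25  1.05 -0.89  2.    3.52  0.24 -0.85] F [-0.2 -0.6 -0.1] gap 0.0779
(np.float64(0.5522375493309654), np.float64(-0.26801506166921346), np.float64(0.0801077515708417)) -> [ 0.1185  0.0014 -0.166 ] rows 2.4
(np.float64(0.5122375493309653), np.float64(-0.2780150616692134), np.float64(0.0901077515708417)) -> [ 0.15   -0.0019 -0.2447] rows 3.4
pinpoint handle_bar 0.69 [ 0.638  -0.2484  0.1669] [206. 130.]
pinpoint handle_bar 0.68 [0.5687 0.2469 0.1021] [230. 286.]
pinpoint hook_seat 0.53 [ 0.6343 -0.2504  0.1689] [207. 129.]
```

drive_tool([
  [-1, 0.018, 0, -0.025, 0],
  [-1, 0.036, 0, -0.05, 0],
  [-1, 0.055, 0, -0.077, 0],
  [-1, 0.075, 0, -0.105, 0],
  [-1, 0.095, 0.001, -0.133, 0],
  [-1, 0.1185, 0.001, -0.166, 0],
  [-1, 0.1185, 0.001, -0.166, 0],
  [-1, 0.1185, 0.001, -0.166, 0],
  [-1, 0.1185, 0.001, -0.166, 0],
  [-1, 0.1185, 0.001, -0.166, 0],
  [-1, 0.1185, 0.001, -0.166, 0],
  [-1, 0.1185, 0.001, -0.166, 0],
])

```text
t: 46.9
tcp_pos: [0.553, -0.2677, 0.0803]
eef_rot: [[-0.569, -0.204, 0.797], [-0.115, 0.979, 0.168], [-0.814, 0.004, -0.58]]
contact_force: [-0.1, 0.4, 0.1]
finger_gap: 0.088
finger_force: 0.0
```

Run:
```python
from h import *
go()
for i in range(2):
    s=robot.snapshot("side");find(s,"handle_bar");axis(s,.636,-.25,.07,.17,.03)
find(s,"hook_seat"); find(s,"brass_weight_a"); print(robot.sense()["joint_vel"])
```

```text
t 46.9 tcp [ 0.553  -0.2677  0.0803] z [ 0.797  0.168 -0.58 ] yhead 101.8 q [ 1.5   1.06 -0.94  2.15  3.67  0.21 -0.85] F [-0.1  0.4  0.1] gap 0.088
pinpoint handle_bar 0.68 [ 0.6371 -0.2481  0.1672] [206. 130.]
pinpoint handle_bar 0.58 [0.5634 0.249  0.102 ] [233. 286.]
0.075 29 [ 0.6303 -0.2363  0.0749] [ 0.616 -0.245  0.07 ] [ 0.65  -0.23   0.079]
0.085 36 [ 0.6328 -0.2366  0.0847] [ 0.616 -0.248  0.08 ] [ 0.652 -0.23   0.09 ]
0.095 36 [ 0.6333 -0.2367  0.0949] [ 0.615 -0.249  0.091] [ 0.651 -0.23   0.1  ]
0.105 35 [ 0.6336 -0.2365  0.1055] [ 0.617 -0.248  0.1  ] [ 0.653 -0.231  0.11 ]
0.115 33 [ 0.6325 -0.2371  0.1154] [ 0.616 -0.251  0.111] [ 0.652 -0.229  0.12 ]
0.125 43 [ 0.6331 -0.2407  0.1255] [ 0.616 -0.27   0.12 ] [ 0.651 -0.229  0.13 ]
0.135 55 [ 0.6339 -0.2462  0.1328] [ 0.618 -0.269  0.13 ] [ 0.651 -0.227  0.14 ]
0.145 11 [ 0.6347 -0.2447  0.145 ] [ 0.632 -0.266  0.141] [ 0.64  -0.231  0.15 ]
0.155 11 [ 0.6364 -0.2351  0.1562] [ 0.632 -0.25   0.152] [ 0.642 -0.228  0.16 ]
0.165 26 [ 0.6357 -0.2459  0.1658] [ 0.627 -0.263  0.161] [ 0.647 -0.235  0.17 ]
pinpoint handle_ba
[... 585 characters left out ...]
.13 ]
0.135 55 [ 0.6338 -0.2477  0.1324] [ 0.618 -0.267  0.13 ] [ 0.651 -0.227  0.14 ]
0.145 12 [ 0.6347 -0.2423  0.1441] [ 0.631 -0.269  0.141] [ 0.64  -0.23   0.149]
0.155 9 [ 0.6354 -0.2372  0.1552] [ 0.632 -0.263  0.151] [ 0.639 -0.232  0.159]
0.165 27 [ 0.6355 -0.245   0.166 ] [ 0.626 -0.262  0.16 ] [ 0.647 -0.232  0.17 ]
pinpoint hook_seat 0.51 [ 0.6374 -0.2517  0.1731] [206. 128.]
pinpoint brass_weight_a 0.69 [ 0.6133 -0.1033  0.0515] [216. 193.]
pinpoint brass_weight_a 0.55 [0.4269 0.2285 0.0085] [295. 300.]
pinpoint brass_weight_a 0.52 [0.3667 0.2363 0.01  ] [322. 302.]
[ 1.67227139e-03  8.51132229e-04 -1.14219398e-03  1.70930452e-03
  3.04222044e-03 -7.38593922e-05  2.09020137e-04]
```

It hangs upright and still, the hook is drawn down about 8 mm, and the arm is clear. Handing it in.

```bash
python3 -c "
from bench import robot
print(robot.finish_job())"
```

```text
the job is handed in; nothing more can be done
None
```

The job is handed in: I pressed the zero key with the hook empty, stood the steel weight on the bench, retook it by its body and hung it. It was upright and still, hook drawn down about 8 mm, arm clear, and both brass weights were detected in the block. The hand-in returned no verdict; the one hard contact was the weight catching the black mat's edge on the way, about 39 N at the wrist.

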